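# Swap the sample on the counter's click-lock stand

## Robot

A 6-joint arm with a two-finger parallel gripper is mounted at the origin on the work surface. World frame = base frame: x ahead of the robot, y to its left, z up, the work surface at z = 0. Lengths are in m, angles in rad, forces in N, time in s.
With the tool pointing down it reaches from about 0.3 to 0.825 m from the base axis. Payload 5.4 kg.
Tool frame: the origin (TCP) lies on the centre line of the jaws, within the pads' length; the fingertips stand 8 mm ahead of it and the grasp point (between the pads) lies 11 mm behind it; z points along the fingers, y is the line along which they close (so a half turn about z gives the same grasp; the last joint's range is limited). The gripper opens to 92 mm and grips with 3 to 60 N. Pads are 20 mm wide; open, the fingers measure 128 mm over their backs; the gripper's body (75 mm by 189 mm) begins 69 mm behind the grasp point.
Start: joints at [-1.446, 0.158, 1.597, -0, 1.386, -0.21], TCP at [0.189, -0.543, 0.223] pointing down, gripper open.
Joint ranges: [-2.91, 2.91], [-0.94, 2.29], [0.18, 2.7], [-1.29, 4.43], [0.17, 2.64], [-3, 3]. Speed limits (rad/s): [2.57, 2.57, 3.14, 3.14, 3.14, 3.14].

## Interface

Orientations are given as a 3x3 rotation matrix whose columns are the frame's x, y, z axes.
In Python, from plant import env, vision, job gives the robot as it stands.
- The arm moves only by the tool send_rows, never from a script. Its argument "moves" is a list of rows, each an object of numbers: "dx", "dy", "dz": the shift along the tool's x, y, z scaled (see below); "wx", "wy", "wz": the turn, a rotation vector about the tool's x, y, z scaled (see below); "claw": the closure, from 0 (fully open) to 1 (shut). A call has 1 to 20 rows; each row is the pose to reach, as a shift and turn from the pose commanded when the call began, along the tool's axes at that moment; what a row does not reach only later rows make up. The controller multiplies each number of a shift by 80 cm and each number of a turn by 1.5 rad. A row lasts 1/12 s, in which the tool goes at most 41.7 mm and 7.16 degrees, less where a joint would pass 70% of its speed; a pose out of reach is approached as far as the arm can. A call with a number of a shift or a turn outside -1 to 1 is refused whole. A call with a gripper value outside its range is refused whole. The fingers move at their own pace and stop on an object; "squeeze" is the grip in N (left out, the last holds). Time passes only in rows, so rows that repeat a pose let the fingers close. It gives the time, the measured TCP pose, the force, the opening and the grip force at its end, in the units of the state.
- env.state(): the state, without advancing time (a new reading comes with each control period).
- vision.read_camera(name): name is "scene" or "top" or "wrist"; returns a dict with "frame" (384x512x3 uint8, blue, green, red), "mtx" (3x3 intrinsics, pixels), "k1" (the pictures are not rectified: a ray, as slopes to the right and down, at radius r is drawn at 1 + k1 r^2 times it, then the intrinsics apply), "xyz" and "attitude" of the camera in the world. Camera axes: x right, y up, looking along -z (the intrinsics and any distortion apply to the point x, -y, -z); pixel columns grow to the right and rows downward; lengths in m; the calibration is good to about 2 mm. A picture is of the moment at which its call begins. There is no depth.
- job.job_done(): hands the job in; it is judged then, once.
The state is a dict: "time_s": time; "q": joint angles; "joint_velocities": joint speeds; "joint_efforts": joint torques, N m; "position": TCP position; "eef_rot": TCP orientation; "wrist_force": force on the tool from outside, world axes, zero at the start; "torque": the same for the moment, N m; "gripper_width": finger opening in m; "grasp_force": force on a finger pad.
Only numpy, scipy, OpenCV 4.12 (cv2) and the standard library are available. Lean on these libraries where they do the work, as an engineer would, in place of code of your own. Each camera call takes 0.05 s, during which the arm holds its last target. There are 200 camera calls.

## Task

Swap the sample held on the grey stand: twist the black grip of its swing arm anticlockwise until it clicks over and the arm stands clear, then lift off the photocell, keeping it upright, and stand it in the tray's one empty (felt-lined) compartment. Take the silver conduit body from the tray, lay it on the stand's cork pad, centred, lengthwise along the pad and cover plate up, and twist the grip back until it clicks home with the arm over it. Set both samples down rather than dropping them, let go of everything and leave all other things where they are.

Things in the scene. Friction and masses are not known exactly. Their poses are not given: they have to be found in the camera images.
- stand: sample stand bolted to the counter: grey plate 216 x 116 mm, 20 mm thick. Origin on the counter; the plate reaches from -98 to +118 mm along its x and 58 mm either side in y. A steel post stands at x = -55 mm; the cork pad's middle lies at x = +45 mm. It may stand at the robot's left or right, at any of a range of angles
- pad_top (a point): middle of the top face of the cork pad (132 mm along the stand's x, 58 mm across, top 23 mm above the counter); axes as the stand's
- swing_arm (a joint): angle of the swing arm about the post's vertical axis, rad: 0 = arm along the stand's +x over the pad (home), growing anticlockwise seen from above, 1.35 = clear of the pad to the stand's +y side. A spring detent resists with up to about 0.15 N m, has its crest at about 0.68 and then snaps the arm on into the rest position at 0 or 1.35
- knob_grip (a point): grip point on the arm's turning axis, 107 mm above the counter: the black bar grip is 48 mm long along this point's x (the arm's direction), 13 mm wide along its y, from 22 mm below to 10 mm above the point. Below it lies the steel arm, 18 mm wide, 73 to 81 mm above the counter, reaching 125 mm from the axis (the hub under the grip reaches up to 85 mm)
- photocell: black plastic photocell, upright cylinder 62 mm in diameter, straight sides to 38 mm, low dome to 46 mm, 110 g; origin at the middle of its underside, z up. At the start it stands on the pad under the arm
- conduit_body: silver die-cast conduit body, 120 mm long along its x, 40 mm wide along y, 45 mm high, flat cover plate on top, round hubs 34 mm in diameter at both ends (the middle 84 mm is the box-shaped part), 280 g; origin at the middle of its underside. At the start it lies in a tray compartment, roughly along the tray's x
- turntable: grey turntable (it does not turn) 310 mm in diameter with a pale grey tray 272 x 224 mm, parted into 2 x 2 compartments of 130 x 106 mm whose middles lie at x = +-67, y = +-55 mm from the origin, which is at the middle, on the counter. The compartment floors are 28 mm and the rims and dividers 42 mm above the counter, walls 4 mm thick
- liner: thin grey felt liner, 122 x 98 x 2 mm, in the empty compartment; origin at the middle of its underside (28 mm above the counter), axes as the tray's
- fan_box: bystander: cream round ceiling fan box in the tray, 92 mm in diameter, 36 mm high; origin under its middle
- cover: bystander: flat steel bell box cover in the tray, 108 x 68 mm, 8 mm thick with a round plug in the middle up to 14 mm; origin under its middle
- washer0: bystander: zinc reducing washer on the counter, 52 mm in diameter, 4 mm thick
- washer1: bystander: zinc reducing washer on the counter, 44 mm in diameter, 4 mm thick
- washer2: bystander: zinc reducing washer on the counter, 48 mm in diameter, 4 mm thick
Mind the look-alikes: they are no part of the job. There is more than one size of the conduit_body; the job needs the middle-sized.

How it is judged:
By the outcome, as a careful person would: the job done as asked, in the order asked, and still so for the second after the job is handed in, with the robot touching nothing.
It also fails if it takes over 72 s, if anything falls off the work surface, if the arm or the gripper's body presses on something with over 40 N, if the wrist force passes 120 N, or if a joint passes its speed limit or range.

## Working session

There is one attempt and no reset: what is moved stays moved. The work goes in short steps, Python scripts to look and compute and a tool call to move; the robot and the scene stay as the last step left them, time stands still between calls to the robot, and variables do not carry over. Pictures are saved under pics/ and viewed, at most 10 in all, crops included, and the job is handed in when it is done.

Besides the shell and the picture viewer there is one more tool, called after "Request:" as name(argument=value, ...) on one line, values as JSON. send_rows: Moves the arm, as the interface text tells. Its arguments: {"type":"object","properties":{"moves":{"type":"array","items":{"type":"object","properties":{"dx":{"type":"number"},"dy":{"type":"number"},"dz":{"type":"number"},"wx":{"type":"number"},"wy":{"type":"number"},"wz":{"type":"number"},"claw":{"type":"number"}}}},"squeeze":{"type":"number"}},"required":["moves"]}

```bash
ls; mkdir -p pics; cat > h.py <<'E'
import numpy as np, cv2, pickle
from plant import env, vision, job
def grab(n, save=None):
    c=vision.read_camera(n); c={k:(np.array(v) if k!='k1' else v) for k,v in c.items()}
    if save: cv2.imwrite('pics/'+save+'.png',c['frame']); pickle.dump(c,open('pics/'+save+'.pkl','wb'))
    return c
def load(s): return pickle.load(open('pics/'+s+'.pkl','rb'))
def ray(c,uv):
    uv=np.array(uv,float).reshape(-1,1,2)
    p=cv2.undistortPoints(uv,c['mtx'].astype(float),np.array([c['k1'],0,0,0.])).reshape(-1,2)
    d=np.c_[p[:,0],-p[:,1],-np.ones(len(p))]@c['attitude'].T
    return d
def onz(c,uv,z):
    d=ray(c,uv); o=c['xyz']; return o+d*((z-o[2])/d[:,2])[:,None]
def proj(c,P):
    q=(np.atleast_2d(P)-c['xyz'])@c['attitude']; q=np.c_[q[:,0],-q[:,1],-q[:,2]]
    return cv2.projectPoints(q.reshape(-1,1,3),np.zeros(3),np.zeros(3),c['mtx'].astype(float),np.array([c['k1'],0,0,0.]))[0].reshape(-1,2)
E
python3 - <<'E'
from h import *
np.set_printoptions(precision=4,suppress=True)
a=grab('top','top0'); b=grab('scene','scene0'); w=grab('wrist','wrist0')
for c in(a,b,w): print(c['mtx'].tolist(),c['k1'],c['xyz'],c['attitude'].tolist())
im=np.vstack([np.hstack([a['frame'],b['frame']])])
cv2.imwrite('pics/both.png',cv2.resize(np.vstack([a['frame'],b['frame']]),None,fx=0.78,fy=0.78))
cv2.imwrite('pics/t2.png',cv2.resize(a['frame'],(800,600),interpolation=cv2.INTER_CUBIC))
s=env.state(); print(s['position'],s['eef_rot'],s['time_s'],s['gripper_width'])
E
```

```text
pics
[[480.7407543821241, 0.0, 248.63406967938718], [0.0, 480.7407543821241, 197.76631092126198], [0.0, 0.0, 1.0]] 0.009739546429406045 [0.3614 0.013  1.2003] [[-0.024639571126987368, 0.9940045442042788, -0.10652632367599199], [-0.9996857803892569, -0.02499017591843601, -0.0019574460626744627], [-0.0046078218499404746, 0.10644462038454411, 0.9943079557003403]]
[[351.83843794282643, 0.0, 256.3684658050452], [0.0, 351.83843794282643, 189.70230610493263], [0.0, 0.0, 1.0]] 0.025820560958384316 [0.8658 0.3716 0.9408] [[-0.6776102735529785, -0.6336230234644661, 0.37331780202825376], [0.7352972191654912, -0.5743959022997058, 0.3597323267497687], [-0.013502468772533905, 0.5182578620311085, 0.8551178116376662]]
[[337.3054498484689, 0.0, 250.67387309882253], [0.0, 337.3054498484689, 193.85341634186005], [0.0, 0.0, 1.0]] -0.041433306261573044 [ 0.2557 -0.5207  0.3841] [[0.3288744316970118, 0.9143328751469911, 0.23629854337554043], [-0.9443712358974514, 0.31897887252168894, 0.08009648990005902], [-0.002139389044944378, -0.24949523504513424, 0.9683736627481593]]
[ 0.1888 -0.5426  0.2219] [[ 0.9445  0.3285 -0.0002]
 [ 0.3285 -0.9445  0.0014]
 [ 0.0003 -0.0014 -1.    ]] 0.15 0.09198368143526787
```

View pics/t2.png

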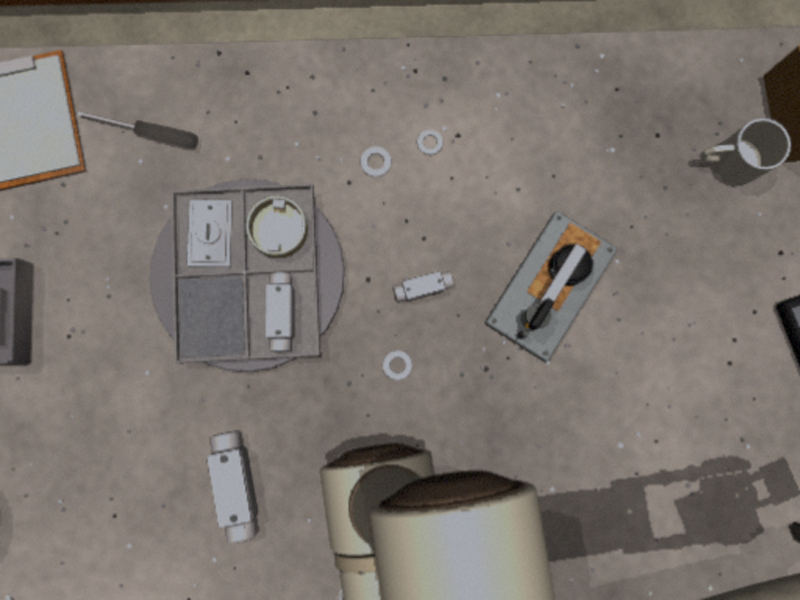

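View pics/scene0.png

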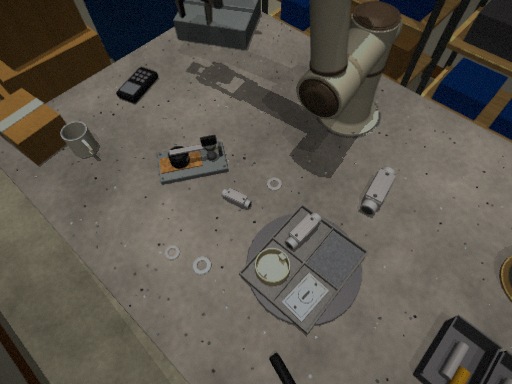

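The top view shows the tray at about (247,273), with felt in the compartment at (212,317). The stand is at (550,285), with its grip at (535,315) and the photocell at (571,265). There are three conduit bodies: small at (424,286), large at (232,487), and one in the tray at (278,312). The one in the tray is the middle size and lies in a compartment, so it fits the description. I'll measure them and confirm in a crop.

```bash
python3 - <<'E'
from h import *
np.set_printoptions(precision=4,suppress=True)
a=load('top0'); f=a['frame']
S=lambda L:np.array(L,float)*0.64
def corners(pts,z):
    g=cv2.cvtColor(f,cv2.COLOR_BGR2GRAY)
    return onz(a,S(pts),z)
st=corners([(560,212),(616,247),(546,361),(487,323)],0.02); print('stand',st, np.linalg.norm(np.diff(np.r_[st,st[:1]],axis=0),axis=1))
tr=corners([(174,193),(313,185),(320,354),(178,361)],0.042); print('tray',tr,np.linalg.norm(np.diff(np.r_[tr,tr[:1]],axis=0),axis=1),tr.mean(0))
hsv=cv2.cvtColor(f,cv2.COLOR_BGR2HSV)
g=hsv[...,2]
# orange cork
m=((hsv[...,0]>5)&(hsv[...,0]<22)&(hsv[...,1]>110)).astype(np.uint8)*255
m[:, :300]=0; m[:100]=0; m[260:]=0; m[:,420:]=0
p=cv2.findNonZero(m); r=cv2.minAreaRect(p); P=onz(a,cv2.boxPoints(r),0.023); print('cork',r,P.mean(0),np.linalg.norm(np.diff(P,axis=0),axis=1),P)
# bright bodies
for n,(x0,y0,x1,y1),z in(('mid',(255,265,300,355),.073),('small',(385,265,460,305),.03),('large',(200,425,265,548),.05)):
    X0,Y0,X1,Y1=[int(v*.64) for v in(x0,y0,x1,y1)]
    mm=np.zeros_like(g); mm[Y0:Y1,X0:X1]=(g[Y0:Y1,X0:X1]>145)*255
    k,l,s,c=cv2.connectedComponentsWithStats(mm); i=1+s[1:,4].argmax()
    r=cv2.minAreaRect(cv2.findNonZero((l==i).astype(np.uint8))); B=onz(a,cv2.boxPoints(r),z)
    print(n,r,s[i,4],B.mean(0),np.linalg.norm(np.diff(B,axis=0),axis=1), B)
c1=cv2.resize(f[110:240,95:225],(400,400),interpolation=cv2.INTER_CUBIC); c2=cv2.resize(f[125:240,300:415],(400,400),interpolation=cv2.INTER_CUBIC)
cv2.imwrite('pics/crop1.png',np.hstack([c1,c2]))
E
```

```text
stand [[ 0.6369 -0.2628  0.02  ]
 [ 0.5779 -0.3489  0.02  ]
 [ 0.3997 -0.2293  0.02  ]
 [ 0.4618 -0.1393  0.02  ]] [0.1044 0.2146 0.1093 0.2143]
tray [[0.678  0.349  0.042 ]
 [0.6853 0.1296 0.042 ]
 [0.4184 0.1226 0.042 ]
 [0.4131 0.3414 0.042 ]] [0.2195 0.267  0.2189 0.265 ] [0.5487 0.2356 0.042 ]
cork ((355.2135009765625, 178.75843811035156), (23.001955032348633, 71.65585327148438), 32.00538635253906) [ 0.5286 -0.2492  0.023 ] [0.1802 0.0567 0.1797] [[ 0.4696 -0.1756  0.023 ]
 [ 0.6191 -0.2763  0.023 ]
 [ 0.5871 -0.323   0.023 ]
 [ 0.4385 -0.222   0.023 ]]
mid ((177.5, 198.5), (33.0, 15.0), 90.0) 483 [0.4848 0.183  0.073 ] [0.0355 0.0783 0.0353] [[0.5244 0.2004 0.073 ]
 [0.5235 0.1649 0.073 ]
 [0.4452 0.1658 0.073 ]
 [0.4461 0.201  0.073 ]]
small ((273.6131896972656, 180.896240234375), (11.126205444335938, 30.356685638427734), 74.05460357666016) 291 [ 0.5269 -0.0471  0.03  ] [0.0748 0.0276 0.0746] [[ 0.5308 -0.0075  0.03  ]
 [ 0.5497 -0.0799  0.03  ]
 [ 0.523  -0.0865  0.03  ]
 [ 0.5041 -0.0143  0.03  ]]
large ((145.9053955078125, 312.4324035644531), (47.18250274658203, 20.714269638061523), 80.53767395019531) 903 [0.2204 0.263  0.05  ] [0.0487 0.109  0.0481] [[0.2708 0.2961 0.05  ]
 [0.2775 0.2479 0.05  ]
 [0.17   0.2301 0.05  ]
 [0.1634 0.2778 0.05  ]]
```

View pics/crop1.png

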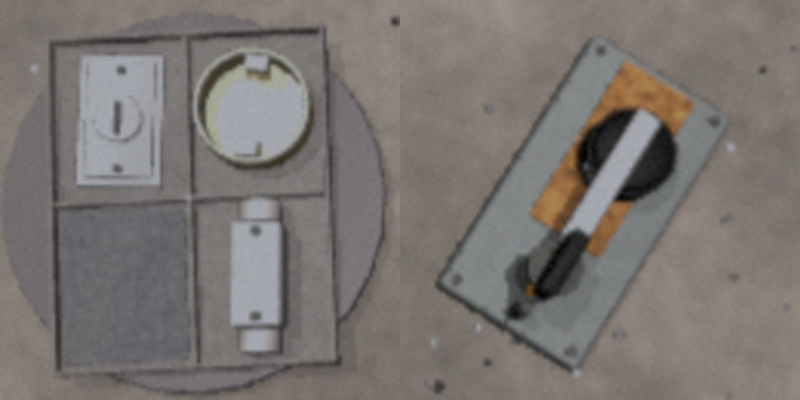

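The crop confirms it: the tray conduit body, at crop (257,275), has two 34 mm hubs and a box about 84 mm long, so it is the middle size. The grip is at about (562,263), pointing up and to the right, and the photocell is at (627,155).

```bash
python3 - <<'E'
from h import *
np.set_printoptions(precision=4,suppress=True)
a=load('top0'); b=load('scene0')
R=lambda L:(np.array(L,float)-[400,0])*.2875+[299.6,124.6]
L_=lambda L:np.array(L,float)*.325+[94.6,109.6]
def fit(w,m):  # rigid 2D: model m -> world w
    mm,wm=m.mean(0),w.mean(0); A=(w-wm).T@(m-mm); th=np.arctan2(A[1,0]-A[0,1],A[0,0]+A[1,1])
    r=np.array([[np.cos(th),-np.sin(th)],[np.sin(th),np.cos(th)]]); t=wm-r@mm
    return th,r,t,np.linalg.norm(m@r.T+t-w,axis=1)
st=onz(a,R([(595,38),(728,122),(577,373),(438,283)]),.02)[:,:2]
m=np.array([(.118,.058),(.118,-.058),(-.098,-.058),(-.098,.058)])
th,r,t,e=fit(st,m); print('stand',th,np.degrees(th),t,e)
for n,p in(('post',(-.055,0)),('pad',(.045,0))): print(n,r@p+t)
cork=onz(a,R([(625,60),(692,100),(603,256),(530,213)]),.023); print('cork c',cork.mean(0),np.linalg.norm(np.diff(cork,axis=0),axis=1))
print('knob',onz(a,R([(562,263)]),.117),'cell',onz(a,R([(627,155)]),.061))
tr=onz(a,L_([(51,43),(325,29),(337,360),(57,370)]),.042)[:,:2]
m=np.array([(.136,.112),(.136,-.112),(-.136,-.112),(-.136,.112)])
th,r,t,e=fit(tr,m); print('tray',np.degrees(th),t,e); print('liner',r@(-.067,.055)+t,'cond comp',r@(-.067,-.055)+t)
cb=onz(a,L_([(231,221),(283,221),(282,325),(231,325)]),.073); print('conduit',cb.mean(0),np.linalg.norm(np.diff(cb,axis=0),axis=1))
h=onz(a,L_([(261,197),(260,352)]),.065); print('hubs',h,np.linalg.norm(h[0]-h[1]))
s=env.state(); Rt=np.array(s['eef_rot']); print((Rt.T@(np.array([.44,-.20,.22])-s['position']))/.8)
E
```

```text
stand -0.5952922710490367 -34.10773470786765 [ 0.5099 -0.2374] [0.0027 0.004  0.0019 0.0032]
post [ 0.4644 -0.2066]
pad [ 0.5472 -0.2626]
cork c [ 0.5504 -0.2637  0.023 ] [0.0553 0.13   0.0595]
knob [[ 0.4663 -0.2053  0.117 ]] cell [[ 0.5453 -0.2647  0.061 ]]
tray 1.2000275554891449 [0.549  0.2367] [0.0052 0.0042 0.0038 0.0059]
liner [0.4808 0.2903] cond comp [0.4831 0.1803]
conduit [0.4852 0.1818 0.073 ] [0.04   0.0802 0.039 ]
hubs [[0.5451 0.1791 0.065 ]
 [0.4248 0.181  0.065 ]] 0.12033323665761143
[ 0.4372 -0.3013  0.0029]
```

Request:
send_rows(moves=[{"dx":0.464,"dy":-0.284,"wz":0.62,"claw":0},{"dx":0.464,"dy":-0.284,"wz":0.62,"claw":0},{"dx":0.464,"dy":-0.284,"wz":0.62,"claw":0},{"dx":0.464,"dy":-0.284,"wz":0.62,"claw":0},{"dx":0.464,"dy":-0.284,"wz":0.62,"claw":0},{"dx":0.464,"dy":-0.284,"wz":0.62,"claw":0},{"dx":0.464,"dy":-0.284,"wz":0.62,"claw":0},{"dx":0.464,"dy":-0.284,"wz":0.62,"claw":0},{"dx":0.464,"dy":-0.284,"wz":0.62,"claw":0},{"dx":0.464,"dy":-0.284,"wz":0.62,"claw":0},{"dx":0.464,"dy":-0.284,"wz":0.62,"claw":0},{"dx":0.464,"dy":-0.284,"wz":0.62,"claw":0},{"dx":0.464,"dy":-0.284,"wz":0.62,"claw":0},{"dx":0.464,"dy":-0.284,"wz":0.62,"claw":0},{"dx":0.464,"dy":-0.284,"wz":0.62,"claw":0}])

```text
validation failed for argument at $.mo...
```

```bash
python3 - <<'E'
from h import *
np.set_printoptions(precision=4,suppress=True)
w=grab('wrist','w1'); s=env.state()
print(s['position'],s['eef_rot'],s['q'],s['time_s'],w['xyz'],w['attitude'])
print(proj(w,[[.465,-.206,.117],[.547,-.2626,.023],[.547,-.2626,.065]]))
cv2.imwrite('pics/w1b.png',cv2.resize(w['frame'],(800,600),interpolation=cv2.INTER_CUBIC))
E
```

```text
[ 0.1888 -0.5427  0.222 ] [[ 0.9445  0.3285 -0.0002]
 [ 0.3285 -0.9445  0.0011]
 [ 0.0002 -0.0011 -1.    ]] [-1.4461  0.1588  1.5977 -0.      1.3862 -0.2101] 0.2 [ 0.2557 -0.5208  0.3842] [[ 0.3289  0.9143  0.2363]
 [-0.9444  0.3189  0.0803]
 [-0.0019 -0.2495  0.9684]]
[[ -74.9094 -318.1385]
 [  84.7237 -300.4136]
 [  64.131  -348.1833]]
```

View pics/w1b.png

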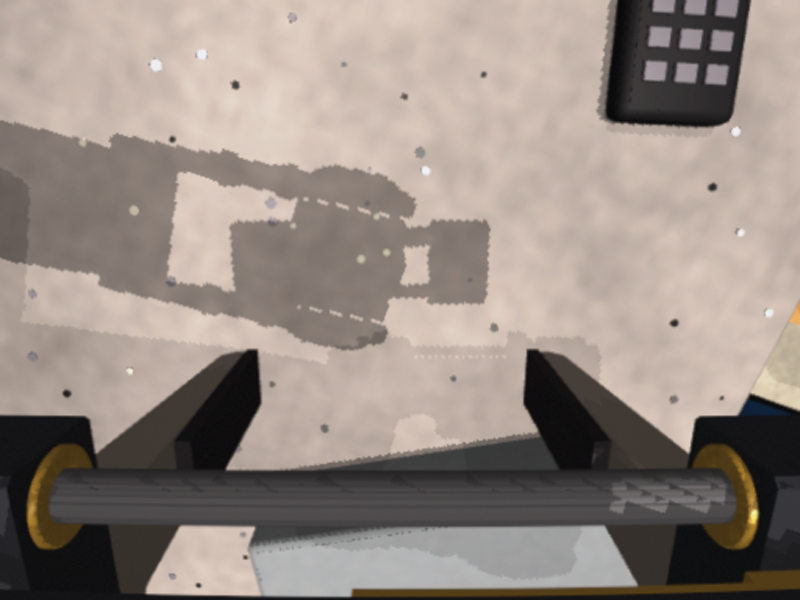

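The call was refused, so the arm hasn't moved and the view shows only the open jaws over the counter. I'll try again with every field given.

Request:
send_rows(moves=[{"dx":0.464,"dy":-0.284,"dz":0.0,"wx":0.0,"wy":0.0,"wz":0.62,"claw":0.0},{"dx":0.464,"dy":-0.284,"dz":0.0,"wx":0.0,"wy":0.0,"wz":0.62,"claw":0.0},{"dx":0.464,"dy":-0.284,"dz":0.0,"wx":0.0,"wy":0.0,"wz":0.62,"claw":0.0},{"dx":0.464,"dy":-0.284,"dz":0.0,"wx":0.0,"wy":0.0,"wz":0.62,"claw":0.0},{"dx":0.464,"dy":-0.284,"dz":0.0,"wx":0.0,"wy":0.0,"wz":0.62,"claw":0.0},{"dx":0.464,"dy":-0.284,"dz":0.0,"wx":0.0,"wy":0.0,"wz":0.62,"claw":0.0},{"dx":0.464,"dy":-0.284,"dz":0.0,"wx":0.0,"wy":0.0,"wz":0.62,"claw":0.0},{"dx":0.464,"dy":-0.284,"dz":0.0,"wx":0.0,"wy":0.0,"wz":0.62,"claw":0.0},{"dx":0.464,"dy":-0.284,"dz":0.0,"wx":0.0,"wy":0.0,"wz":0.62,"claw":0.0},{"dx":0.464,"dy":-0.284,"dz":0.0,"wx":0.0,"wy":0.0,"wz":0.62,"claw":0.0},{"dx":0.464,"dy":-0.284,"dz":0.0,"wx":0.0,"wy":0.0,"wz":0.62,"claw":0.0},{"dx":0.464,"dy":-0.284,"dz":0.0,"wx":0.0,"wy":0.0,"wz":0.62,"claw":0.0},{"dx":0.464,"dy":-0.284,"dz":0.0,"wx":0.0,"wy":0.0,"wz":0.62,"claw":0.0},{"dx":0.464,"dy":-0.284,"dz":0.0,"wx":0.0,"wy":0.0,"wz":0.62,"claw":0.0}])

```text
time_s: 1.37
position: [0.4644, -0.2069, 0.2224]
eef_rot: [[0.828, -0.56, -0.001], [-0.56, -0.828, -0.0], [-0.0, 0.001, -1.0]]
wrist_force: [0.1, 0.9, 0.1]
gripper_width: 0.0917
grasp_force: 0.0
```

```bash
python3 - <<'E'
from h import *
np.set_printoptions(precision=4,suppress=True)
w=grab('wrist','w1')
print(w['xyz'],proj(w,[[.465,-.206,.117],[.547,-.2626,.023],[.547,-.2626,.065]])*1.5625)
cv2.imwrite('pics/w1c.png',cv2.resize(w['frame'],(800,600),interpolation=cv2.INTER_CUBIC))
E
```

```text
[ 0.5232 -0.2471  0.3847] [[388.9902 306.441 ]
 [390.9885 122.2222]
 [390.8915 116.2625]]
```

View pics/w1c.png

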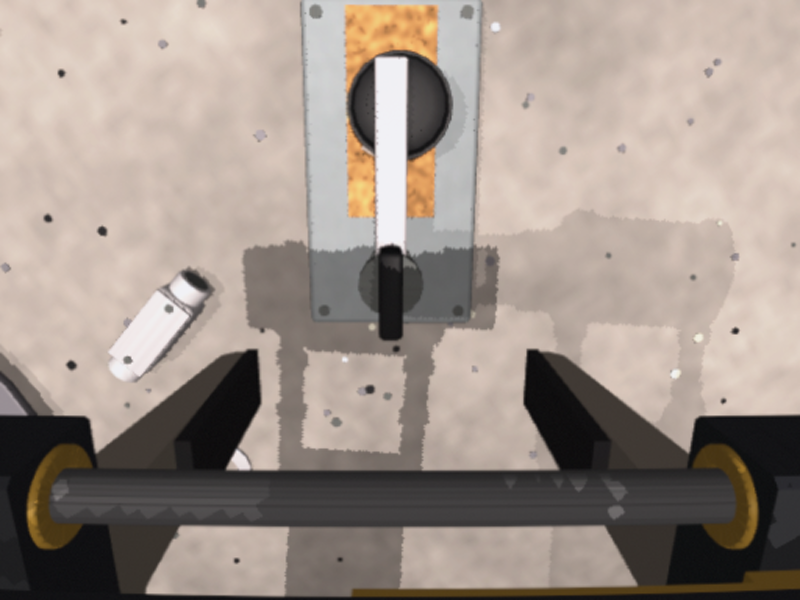

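The wrist view shows the grip at (391, 248–338), the arm's tip at (391,57), the cell's rim centred at (400,105), the cork edges at u 347–436 with the near edge at v 217, and the plate's near corners at (313,321) and (472,318).

```bash
python3 - <<'E'
from h import *
np.set_printoptions(precision=4,suppress=True)
w=load('w1'); s=env.state(); T=np.array(s['eef_rot']);p0=np.array(s['position'])
P=lambda uv,z:((onz(w,np.array([uv])/1.5625,z)-p0)@T)[0]
for n,uv,z in[('grip near top',(391,338),.117),('grip far top?',(391,248),.117),('far bottom',(391,248),.085),('armtip',(391,57),.081),('arm root L',(376,240),.081),('arm root R',(406,240),.081),('cellL',(349,107),.061),('cellR',(452,107),.061),('cellTop',(400,51),.061),('cellBot',(400,160),.061),('corkL',(347,217),.023),('corkR',(436,217),.023),('corkL far',(346,5),.023),('corkR far',(437,5),.023),('plL',(313,321),.02),('plR',(471,319),.02),('plLfar',(302,0),.02),('plRfar',(482,0),.02)]: print(n,P(uv,z))
print(p0)
E
```

```text
grip near top [-0.0175 -0.0006  0.1054]
grip far top? [ 0.0309 -0.0006  0.1054]
far bottom [ 0.0261 -0.0007  0.1374]
armtip [ 0.1286 -0.0008  0.1414]
arm root L [ 0.0301 -0.0094  0.1414]
arm root R [0.0301 0.008  0.1414]
cellL [ 0.1051 -0.0253  0.1614]
cellR [0.1052 0.0347 0.1614]
cellTop [0.1356 0.0042 0.1614]
cellBot [0.0752 0.0046 0.1614]
corkL [ 0.038  -0.0308  0.1994]
corkR [0.0381 0.0298 0.1994]
corkL far [ 0.1701 -0.0292  0.1993]
corkR far [0.1702 0.0278 0.1993]
plL [-0.0368 -0.057   0.2024]
plR [-0.0351  0.057   0.2025]
plLfar [ 0.174  -0.0571  0.2023]
plRfar [0.1742 0.0564 0.2024]
[ 0.4642 -0.2074  0.2224]
```

All the measurements agree: the post axis is 5 mm ahead along the tool's x, the pad's middle is at 104.5 mm, and the cell is at (105, 4.5) mm. I'll go down onto the grip and close.

Request:
send_rows(moves=[{"dx":0.006,"dy":-0.001,"dz":0.05,"wx":0.0,"wy":0.0,"wz":0.0,"claw":0.5},{"dx":0.006,"dy":-0.001,"dz":0.1,"wx":0.0,"wy":0.0,"wz":0.0,"claw":0.5},{"dx":0.006,"dy":-0.001,"dz":0.14,"wx":0.0,"wy":0.0,"wz":0.0,"claw":0.5},{"dx":0.006,"dy":-0.001,"dz":0.158,"wx":0.0,"wy":0.0,"wz":0.0,"claw":0.5},{"dx":0.006,"dy":-0.001,"dz":0.158,"wx":0.0,"wy":0.0,"wz":0.0,"claw":0.5},{"dx":0.006,"dy":-0.001,"dz":0.158,"wx":0.0,"wy":0.0,"wz":0.0,"claw":1.0},{"dx":0.006,"dy":-0.001,"dz":0.158,"wx":0.0,"wy":0.0,"wz":0.0,"claw":1.0},{"dx":0.006,"dy":-0.001,"dz":0.158,"wx":0.0,"wy":0.0,"wz":0.0,"claw":1.0},{"dx":0.006,"dy":-0.001,"dz":0.158,"wx":0.0,"wy":0.0,"wz":0.0,"claw":1.0},{"dx":0.006,"dy":-0.001,"dz":0.158,"wx":0.0,"wy":0.0,"wz":0.0,"claw":1.0},{"dx":0.006,"dy":-0.001,"dz":0.158,"wx":0.0,"wy":0.0,"wz":0.0,"claw":1.0},{"dx":0.006,"dy":-0.001,"dz":0.158,"wx":0.0,"wy":0.0,"wz":0.0,"claw":1.0}], squeeze=35)

```text
time_s: 2.42
position: [0.4695, -0.2086, 0.0966]
eef_rot: [[0.828, -0.56, 0.001], [-0.56, -0.828, -0.0], [0.001, 0.0, -1.0]]
wrist_force: [0.1, -0.2, -0.5]
gripper_width: 0.0138
grasp_force: 0.7
```

Request:
send_rows(moves=[{"dx":0.0,"dy":0.0,"dz":0.0,"wx":0.0,"wy":0.0,"wz":0.0,"claw":1.0},{"dx":0.0,"dy":0.0,"dz":0.0,"wx":0.0,"wy":0.0,"wz":0.0,"claw":1.0},{"dx":0.0,"dy":0.0,"dz":0.0,"wx":0.0,"wy":0.0,"wz":0.0,"claw":1.0},{"dx":0.0,"dy":0.0,"dz":0.0,"wx":0.0,"wy":0.0,"wz":-0.08,"claw":1.0},{"dx":0.0,"dy":0.0,"dz":0.0,"wx":0.0,"wy":0.0,"wz":-0.16,"claw":1.0}])

```text
time_s: 2.83
position: [0.4694, -0.2087, 0.0966]
eef_rot: [[0.939, -0.343, 0.0], [-0.343, -0.939, -0.0], [0.0, 0.0, -1.0]]
wrist_force: [-1.2, -1.8, 4.3]
gripper_width: 0.0128
grasp_force: 35.0
```

Request:
send_rows(moves=[{"dx":0.0,"dy":0.0,"dz":0.0,"wx":0.0,"wy":0.0,"wz":-0.08,"claw":1.0},{"dx":0.0,"dy":0.0,"dz":0.0,"wx":0.0,"wy":0.0,"wz":-0.16,"claw":1.0},{"dx":0.0,"dy":0.0,"dz":0.0,"wx":0.0,"wy":0.0,"wz":-0.24,"claw":1.0},{"dx":0.0,"dy":0.0,"dz":0.0,"wx":0.0,"wy":0.0,"wz":-0.32,"claw":1.0},{"dx":0.0,"dy":0.0,"dz":0.0,"wx":0.0,"wy":0.0,"wz":-0.4,"claw":1.0},{"dx":0.0,"dy":0.0,"dz":0.0,"wx":0.0,"wy":0.0,"wz":-0.48,"claw":1.0},{"dx":0.0,"dy":0.0,"dz":0.0,"wx":0.0,"wy":0.0,"wz":-0.56,"claw":1.0},{"dx":0.0,"dy":0.0,"dz":0.0,"wx":0.0,"wy":0.0,"wz":-0.64,"claw":1.0},{"dx":0.0,"dy":0.0,"dz":0.0,"wx":0.0,"wy":0.0,"wz":-0.72,"claw":1.0},{"dx":0.0,"dy":0.0,"dz":0.0,"wx":0.0,"wy":0.0,"wz":-0.74,"claw":1.0},{"dx":0.0,"dy":0.0,"dz":0.0,"wx":0.0,"wy":0.0,"wz":-0.74,"claw":1.0},{"dx":0.0,"dy":0.0,"dz":0.0,"wx":0.0,"wy":0.0,"wz":-0.74,"claw":0.7},{"dx":0.0,"dy":0.0,"dz":0.0,"wx":0.0,"wy":0.0,"wz":-0.74,"claw":0.5},{"dx":0.0,"dy":0.0,"dz":0.0,"wx":0.0,"wy":0.0,"wz":-0.74,"claw":0.5},{"dx":0.0,"dy":0.0,"dz":0.0,"wx":0.0,"wy":0.0,"wz":-0.74,"claw":0.5}])

```text
time_s: 4.08
position: [0.4692, -0.2084, 0.0959]
eef_rot: [[0.728, 0.685, -0.0], [0.685, -0.728, 0.0], [0.0, -0.0, -1.0]]
wrist_force: [-1.0, -0.5, -0.4]
gripper_width: 0.0376
grasp_force: 0.0
```

Request:
send_rows(moves=[{"dx":0.0,"dy":0.0,"dz":-0.05,"wx":0.0,"wy":0.0,"wz":0.0,"claw":0.4},{"dx":0.0,"dy":0.0,"dz":-0.1,"wx":0.0,"wy":0.0,"wz":0.0,"claw":0.0},{"dx":0.0,"dy":0.0,"dz":-0.15,"wx":0.0,"wy":0.0,"wz":0.08,"claw":0.0},{"dx":0.0,"dy":0.0,"dz":-0.15,"wx":0.0,"wy":0.0,"wz":0.16,"claw":0.0},{"dx":0.02,"dy":0.05,"dz":-0.15,"wx":0.0,"wy":0.0,"wz":0.9,"claw":0.0},{"dx":0.02,"dy":0.09,"dz":-0.15,"wx":0.0,"wy":0.0,"wz":0.9,"claw":0.0},{"dx":0.02,"dy":0.124,"dz":-0.15,"wx":0.0,"wy":0.0,"wz":0.9,"claw":0.0},{"dx":0.02,"dy":0.124,"dz":-0.15,"wx":0.0,"wy":0.0,"wz":0.9,"claw":0.0},{"dx":0.02,"dy":0.124,"dz":-0.15,"wx":0.0,"wy":0.0,"wz":0.9,"claw":0.0},{"dx":0.02,"dy":0.124,"dz":-0.15,"wx":0.0,"wy":0.0,"wz":0.9,"claw":0.0},{"dx":0.02,"dy":0.124,"dz":-0.15,"wx":0.0,"wy":0.0,"wz":0.9,"claw":0.0},{"dx":0.02,"dy":0.124,"dz":-0.15,"wx":0.0,"wy":0.0,"wz":0.9,"claw":0.0},{"dx":0.02,"dy":0.124,"dz":-0.15,"wx":0.0,"wy":0.0,"wz":0.9,"claw":0.0},{"dx":0.02,"dy":0.124,"dz":-0.15,"wx":0.0,"wy":0.0,"wz":0.9,"claw":0.0},{"dx":0.02,"dy":0.124,"dz":-0.15,"wx":0.0,"wy":0.0,"wz":0.9,"claw":0.0}])

```text
time_s: 5.33
position: [0.5488, -0.2698, 0.2159]
eef_rot: [[0.83, -0.558, -0.0], [-0.558, -0.83, 0.0], [-0.0, -0.0, -1.0]]
wrist_force: [0.4, -0.4, 0.2]
gripper_width: 0.0917
grasp_force: 0.0
```

```bash
python3 - <<'E'
from h import *
np.set_printoptions(precision=4,suppress=True)
w=grab('wrist','w2'); t=grab('top','top2'); s=env.state()
print(s['position'],np.array(s['eef_rot']),s['q'],w['xyz'])
print(proj(w,[[.5487,-.270,.061],[.4685,-.2085,.117],[.5507,-.2659,.023]])*1.5625)
cv2.imwrite('pics/w2b.png',cv2.resize(w['frame'],(800,600),interpolation=cv2.INTER_CUBIC))
E
```

```text
[ 0.5489 -0.2698  0.216 ] [[ 0.8295 -0.5586 -0.0001]
 [-0.5586 -0.8295  0.0002]
 [-0.0002 -0.0001 -1.    ]] [-0.6542  0.2567  1.4962  0.0001  1.3889  1.5092] [ 0.6077 -0.31    0.3782]
[[391.6167 285.7718]
 [380.3722 482.0654]
 [385.0888 274.5312]]
```

View pics/w2b.png

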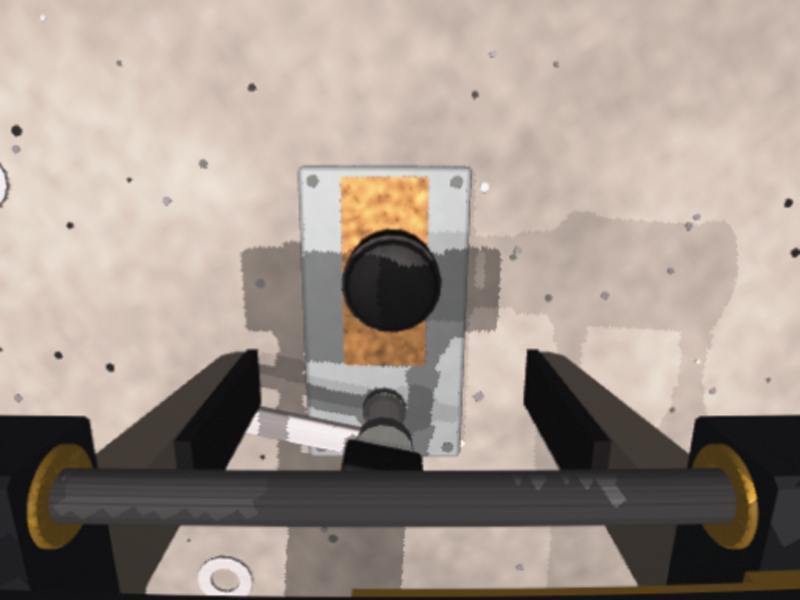

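The photocell is at (391,282) as predicted, the arm stands clear to the left at (300,430), and the cork's middle is at (384,272). I'll go down on the cell and grip it.

Request:
send_rows(moves=[{"dx":0.001,"dy":0.0,"dz":0.05,"wx":0.0,"wy":0.0,"wz":0.0,"claw":0.0},{"dx":0.001,"dy":0.0,"dz":0.1,"wx":0.0,"wy":0.0,"wz":0.0,"claw":0.0},{"dx":0.001,"dy":0.0,"dz":0.15,"wx":0.0,"wy":0.0,"wz":0.0,"claw":0.0},{"dx":0.001,"dy":0.0,"dz":0.19,"wx":0.0,"wy":0.0,"wz":0.0,"claw":0.0},{"dx":0.001,"dy":0.0,"dz":0.215,"wx":0.0,"wy":0.0,"wz":0.0,"claw":0.0},{"dx":0.001,"dy":0.0,"dz":0.224,"wx":0.0,"wy":0.0,"wz":0.0,"claw":0.1},{"dx":0.001,"dy":0.0,"dz":0.224,"wx":0.0,"wy":0.0,"wz":0.0,"claw":0.5},{"dx":0.001,"dy":0.0,"dz":0.224,"wx":0.0,"wy":0.0,"wz":0.0,"claw":0.5},{"dx":0.001,"dy":0.0,"dz":0.224,"wx":0.0,"wy":0.0,"wz":0.0,"claw":0.5},{"dx":0.001,"dy":0.0,"dz":0.224,"wx":0.0,"wy":0.0,"wz":0.0,"claw":0.5},{"dx":0.001,"dy":0.0,"dz":0.224,"wx":0.0,"wy":0.0,"wz":0.0,"claw":0.5},{"dx":0.001,"dy":0.0,"dz":0.224,"wx":0.0,"wy":0.0,"wz":0.0,"claw":0.5},{"dx":0.001,"dy":0.0,"dz":0.224,"wx":0.0,"wy":0.0,"wz":0.0,"claw":0.5},{"dx":0.001,"dy":0.0,"dz":0.224,"wx":0.0,"wy":0.0,"wz":0.0,"claw":0.5},{"dx":0.001,"dy":0.0,"dz":0.224,"wx":0.0,"wy":0.0,"wz":0.0,"claw":0.5},{"dx":0.001,"dy":0.0,"dz":0.224,"wx":0.0,"wy":0.0,"wz":0.0,"claw":0.5}], squeeze=20)

```text
time_s: 6.77
position: [0.5511, -0.2714, 0.0395]
eef_rot: [[0.828, -0.561, 0.003], [-0.56, -0.828, -0.003], [0.004, 0.0, -1.0]]
wrist_force: [0.5, -0.1, 6.3]
gripper_width: 0.0613
grasp_force: 20.0
```

```bash
python3 - <<'E'
from h import *
np.set_printoptions(precision=4,suppress=True)
s=env.state(); print(s['position'],s['gripper_width'],s['grasp_force'])
w=load('w2'); P=onz(w,np.array([(342,177),(428,177),(426,366),(345,366)])/1.5625,.023); print('pad',P.mean(0),np.linalg.norm(np.diff(P,axis=0),axis=1))
t=load('top2'); f=t['frame']
L_=lambda L:np.array(L,float)*.64
cv2.imwrite('pics/tray.png',cv2.resize(f[110:240,95:225],(600,600),interpolation=cv2.INTER_CUBIC))
g=cv2.cvtColor(f,cv2.COLOR_BGR2HSV)
a,b=(int(212*.64),int(317*.64)); print(g[b,a],f[b,a],f[int(300*.64),int(258*.64)])
# liner by value threshold
m=np.zeros(f.shape[:2],np.uint8); R=f[160:240,100:165].astype(int); m[160:240,100:165]=(abs(R-cv2.blur(f,(7,7))[b,a].astype(int)).sum(2)<36)*255
m=cv2.morphologyEx(m,cv2.MORPH_OPEN,np.ones((7,7)))
k,l,st,c=cv2.connectedComponentsWithStats(m); i=l[b,a]; r=cv2.minAreaRect(cv2.findNonZero((l==i).astype(np.uint8)))
B=onz(t,cv2.boxPoints(r),.03); print(r,B.mean(0),np.linalg.norm(np.diff(B,axis=0),axis=1))
E
```

```text
[ 0.5511 -0.2714  0.0395] 0.0613060995463679 20.000891089439392
pad [ 0.55   -0.2655  0.023 ] [0.0565 0.1323 0.0583]
[135   5 107] [107 105 106] [122 122 126]
((135.01712036132812, 203.09950256347656), (53.492454528808594, 41.49734878540039), 88.36341857910156) [0.481  0.2935 0.03  ] [0.1021 0.1316 0.1009]
```

Gripped at 61.3 mm with 20 N, with a mild upward force of 6 N. I'll lift gently and check it.

Request:
send_rows(moves=[{"dx":0.0,"dy":0.0,"dz":-0.005,"wx":0.0,"wy":0.0,"wz":0.0,"claw":0.5},{"dx":0.0,"dy":0.0,"dz":-0.015,"wx":0.0,"wy":0.0,"wz":0.0,"claw":0.5},{"dx":0.0,"dy":0.0,"dz":-0.03,"wx":0.0,"wy":0.0,"wz":0.0,"claw":0.5},{"dx":0.0,"dy":0.0,"dz":-0.03,"wx":0.0,"wy":0.0,"wz":0.0,"claw":0.5}])

```text
time_s: 7.1
position: [0.551, -0.2713, 0.0641]
eef_rot: [[0.828, -0.561, 0.004], [-0.561, -0.828, -0.003], [0.004, 0.0, -1.0]]
wrist_force: [0.8, -1.3, -0.6]
gripper_width: 0.0619
grasp_force: 20.0
```

```bash
python3 - <<'E'
from h import *
np.set_printoptions(precision=4,suppress=True)
w=grab('wrist','w3');b=grab('scene','s3'); s=env.state(); print(s['position'],np.array(s['eef_rot']),s['gripper_width'],s['grasp_force'],s['wrist_force'],s['torque'])
cv2.imwrite('pics/c3.png',np.hstack([cv2.resize(w['frame'],(480,360)),cv2.resize(b['frame'][100:220,120:227],(320,360),interpolation=cv2.INTER_CUBIC)]))
E
```

```text
[ 0.5501 -0.2707  0.0621] [[ 0.8281 -0.5606  0.0015]
 [-0.5606 -0.8281 -0.0012]
 [ 0.0019  0.0001 -1.    ]] 0.061673837153567605 19.9997878074646 [ 0.0821  0.845  -2.0168] [ 0.1034 -0.0129 -0.0771]
```

View pics/c3.png

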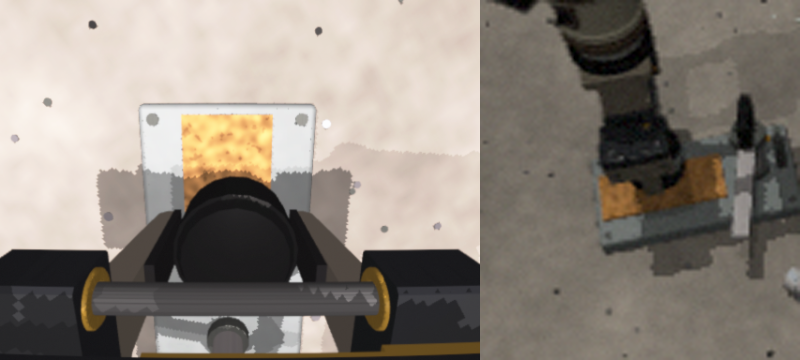

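The cell is held upright between the pads, at left (235,230), and is clear of the cork. Next I'll lift and carry it to the felt compartment.

Request:
send_rows(moves=[{"dx":0.0,"dy":0.0,"dz":-0.03,"wx":0.0,"wy":0.0,"wz":0.0,"claw":0.5},{"dx":0.0,"dy":0.0,"dz":-0.07,"wx":0.0,"wy":0.0,"wz":0.0,"claw":0.5},{"dx":0.0,"dy":0.0,"dz":-0.11,"wx":0.0,"wy":0.0,"wz":0.0,"claw":0.5},{"dx":0.0,"dy":0.0,"dz":-0.15,"wx":0.0,"wy":0.0,"wz":-0.03,"claw":0.5},{"dx":-0.02,"dy":-0.02,"dz":-0.175,"wx":0.0,"wy":0.0,"wz":-0.07,"claw":0.5},{"dx":-0.05,"dy":-0.05,"dz":-0.175,"wx":0.0,"wy":0.0,"wz":-0.14,"claw":0.5},{"dx":-0.08,"dy":-0.085,"dz":-0.175,"wx":0.0,"wy":0.0,"wz":-0.21,"claw":0.5},{"dx":-0.11,"dy":-0.12,"dz":-0.175,"wx":0.0,"wy":0.0,"wz":-0.28,"claw":0.5},{"dx":-0.14,"dy":-0.155,"dz":-0.175,"wx":0.0,"wy":0.0,"wz":-0.35,"claw":0.5},{"dx":-0.17,"dy":-0.19,"dz":-0.175,"wx":0.0,"wy":0.0,"wz":-0.42,"claw":0.5},{"dx":-0.2,"dy":-0.225,"dz":-0.175,"wx":0.0,"wy":0.0,"wz":-0.49,"claw":0.5},{"dx":-0.23,"dy":-0.26,"dz":-0.175,"wx":0.0,"wy":0.0,"wz":-0.56,"claw":0.5},{"dx":-0.26,"dy":-0.295,"dz":-0.175,"wx":0.0,"wy":0.0,"wz":-0.63,"claw":0.5},{"dx":-0.29,"dy":-0.33,"dz":-0.175,"wx":0.0,"wy":0.0,"wz":-0.7,"claw":0.5},{"dx":-0.32,"dy":-0.365,"dz":-0.175,"wx":0.0,"wy":0.0,"wz":-0.77,"claw":0.5},{"dx":-0.35,"dy":-0.4,"dz":-0.175,"wx":0.0,"wy":0.0,"wz":-0.84,"claw":0.5},{"dx":-0.38,"dy":-0.435,"dz":-0.175,"wx":0.0,"wy":0.0,"wz":-0.91,"claw":0.5},{"dx":-0.41,"dy":-0.47,"dz":-0.175,"wx":0.0,"wy":0.0,"wz":-0.97,"claw":0.5},{"dx":-0.44,"dy":-0.505,"dz":-0.175,"wx":0.0,"wy":0.0,"wz":-1.0,"claw":0.5},{"dx":-0.465,"dy":-0.532,"dz":-0.175,"wx":0.0,"wy":0.0,"wz":-1.0,"claw":0.5}])

```text
time_s: 8.87
position: [0.4791, 0.2931, 0.2005]
eef_rot: [[0.615, 0.788, -0.001], [0.788, -0.615, 0.0], [-0.0, -0.001, -1.0]]
wrist_force: [0.3, -0.2, -1.6]
gripper_width: 0.0618
grasp_force: 20.0
```

Request:
send_rows(moves=[{"dx":0.0,"dy":0.003,"dz":0.0,"wx":0.0,"wy":0.0,"wz":-0.08,"claw":0.5},{"dx":0.0,"dy":0.003,"dz":0.0,"wx":0.0,"wy":0.0,"wz":-0.16,"claw":0.5},{"dx":0.0,"dy":0.003,"dz":0.0,"wx":0.0,"wy":0.0,"wz":-0.24,"claw":0.5},{"dx":0.0,"dy":0.003,"dz":0.0,"wx":0.0,"wy":0.0,"wz":-0.32,"claw":0.5},{"dx":0.0,"dy":0.003,"dz":0.0,"wx":0.0,"wy":0.0,"wz":-0.4,"claw":0.5},{"dx":0.0,"dy":0.003,"dz":0.0,"wx":0.0,"wy":0.0,"wz":-0.454,"claw":0.5},{"dx":0.0,"dy":0.003,"dz":0.04,"wx":0.0,"wy":0.0,"wz":-0.454,"claw":0.5},{"dx":0.0,"dy":0.003,"dz":0.08,"wx":0.0,"wy":0.0,"wz":-0.454,"claw":0.5},{"dx":0.0,"dy":0.003,"dz":0.12,"wx":0.0,"wy":0.0,"wz":-0.454,"claw":0.5},{"dx":0.0,"dy":0.003,"dz":0.15,"wx":0.0,"wy":0.0,"wz":-0.454,"claw":0.5},{"dx":0.0,"dy":0.003,"dz":0.17,"wx":0.0,"wy":0.0,"wz":-0.454,"claw":0.5},{"dx":0.0,"dy":0.003,"dz":0.18,"wx":0.0,"wy":0.0,"wz":-0.454,"claw":0.5},{"dx":0.0,"dy":0.003,"dz":0.18,"wx":0.0,"wy":0.0,"wz":-0.454,"claw":0.5},{"dx":0.0,"dy":0.003,"dz":0.18,"wx":0.0,"wy":0.0,"wz":-0.454,"claw":0.5}])

```text
time_s: 10.03
position: [0.4822, 0.2893, 0.0573]
eef_rot: [[-0.015, 1.0, 0.0], [1.0, 0.015, 0.0], [0.0, 0.0, -1.0]]
wrist_force: [-0.1, 0.5, -0.1]
gripper_width: 0.0619
grasp_force: 20.0
```

```bash
python3 - <<'E'
from h import *
np.set_printoptions(precision=4,suppress=True)
w=grab('wrist','w4');b=grab('scene','s4'); s=env.state(); print(s['position'],np.array(s['eef_rot']),s['gripper_width'],s['wrist_force'])
cv2.imwrite('pics/c4.png',np.hstack([cv2.resize(w['frame'],(440,330)),cv2.resize(b['frame'][190:340,220:380],(352,330),interpolation=cv2.INTER_CUBIC)]))
E
```

```text
[0.4833 0.2896 0.0586] [[-0.015   0.9999  0.0027]
 [ 0.9999  0.015   0.0009]
 [ 0.0009  0.0028 -1.    ]] 0.06177723620870299 [-0.9699 -0.2367 -1.5575]
```

View pics/c4.png

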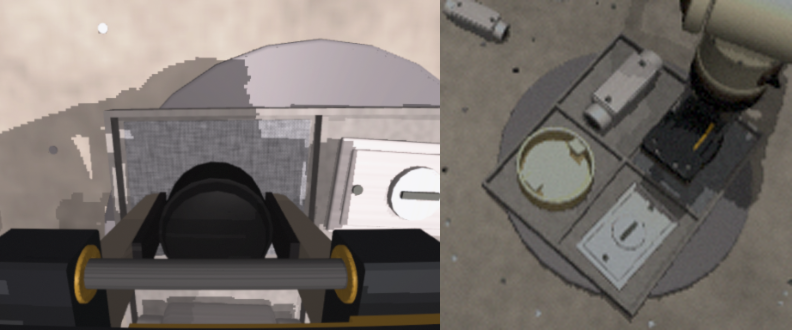

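The cell is centred over the felt, at u 215 between walls at u 117 and 320. I'll lower it the last 10 mm slowly.

Request:
send_rows(moves=[{"dx":0.0,"dy":0.0,"dz":0.003,"wx":0.0,"wy":0.0,"wz":0.0,"claw":0.5},{"dx":0.0,"dy":0.0,"dz":0.006,"wx":0.0,"wy":0.0,"wz":0.0,"claw":0.5},{"dx":0.0,"dy":0.0,"dz":0.009,"wx":0.0,"wy":0.0,"wz":0.0,"claw":0.5},{"dx":0.0,"dy":0.0,"dz":0.011,"wx":0.0,"wy":0.0,"wz":0.0,"claw":0.5},{"dx":0.0,"dy":0.0,"dz":0.011,"wx":0.0,"wy":0.0,"wz":0.0,"claw":0.5},{"dx":0.0,"dy":0.0,"dz":0.011,"wx":0.0,"wy":0.0,"wz":0.0,"claw":0.5}])

```text
time_s: 10.63
position: [0.4819, 0.2892, 0.048]
eef_rot: [[-0.015, 1.0, -0.0], [1.0, 0.015, -0.0], [-0.0, -0.0, -1.0]]
wrist_force: [-0.2, 0.0, -0.6]
gripper_width: 0.0618
grasp_force: 20.0
```

Request:
send_rows(moves=[{"dx":0.0,"dy":0.0,"dz":0.001,"wx":0.0,"wy":0.0,"wz":0.0,"claw":0.5},{"dx":0.0,"dy":0.0,"dz":0.002,"wx":0.0,"wy":0.0,"wz":0.0,"claw":0.5},{"dx":0.0,"dy":0.0,"dz":0.003,"wx":0.0,"wy":0.0,"wz":0.0,"claw":0.5},{"dx":0.0,"dy":0.0,"dz":0.003,"wx":0.0,"wy":0.0,"wz":0.0,"claw":0.5}])

```text
time_s: 10.97
position: [0.4822, 0.2892, 0.0464]
eef_rot: [[-0.015, 1.0, -0.0], [1.0, 0.015, -0.0], [-0.0, -0.0, -1.0]]
wrist_force: [-1.8, -1.6, 4.1]
gripper_width: 0.0616
grasp_force: 20.0
```

Request:
send_rows(moves=[{"dx":0.0,"dy":0.0,"dz":0.0,"wx":0.0,"wy":0.0,"wz":0.0,"claw":0.25},{"dx":0.0,"dy":0.0,"dz":0.0,"wx":0.0,"wy":0.0,"wz":0.0,"claw":0.15},{"dx":0.0,"dy":0.0,"dz":0.0,"wx":0.0,"wy":0.0,"wz":0.0,"claw":0.15},{"dx":0.0,"dy":0.0,"dz":0.0,"wx":0.0,"wy":0.0,"wz":0.0,"claw":0.15},{"dx":0.0,"dy":0.0,"dz":0.0,"wx":0.0,"wy":0.0,"wz":0.0,"claw":0.15},{"dx":0.0,"dy":0.0,"dz":-0.02,"wx":0.0,"wy":0.0,"wz":0.0,"claw":0.15},{"dx":0.0,"dy":0.0,"dz":-0.06,"wx":0.0,"wy":0.0,"wz":0.0,"claw":0.15},{"dx":0.0,"dy":0.0,"dz":-0.11,"wx":0.0,"wy":0.0,"wz":0.0,"claw":0.15},{"dx":0.0,"dy":0.0,"dz":-0.16,"wx":0.0,"wy":0.0,"wz":0.0,"claw":0.15},{"dx":-0.04,"dy":0.0,"dz":-0.2,"wx":0.0,"wy":0.0,"wz":0.08,"claw":0.15},{"dx":-0.09,"dy":0.0,"dz":-0.2,"wx":0.0,"wy":0.0,"wz":0.16,"claw":0.2},{"dx":-0.135,"dy":0.002,"dz":-0.2,"wx":0.0,"wy":0.0,"wz":0.24,"claw":0.35},{"dx":-0.135,"dy":0.002,"dz":-0.2,"wx":0.0,"wy":0.0,"wz":0.33,"claw":0.35},{"dx":-0.135,"dy":0.002,"dz":-0.2,"wx":0.0,"wy":0.0,"wz":0.41,"claw":0.35},{"dx":-0.135,"dy":0.002,"dz":-0.2,"wx":0.0,"wy":0.0,"wz":0.5,"claw":0.35},{"dx":-0.135,"dy":0.002,"dz":-0.2,"wx":0.0,"wy":0.0,"wz":0.6,"claw":0.35},{"dx":-0.135,"dy":0.002,"dz":-0.2,"wx":0.0,"wy":0.0,"wz":0.7,"claw":0.35},{"dx":-0.135,"dy":0.002,"dz":-0.2,"wx":0.0,"wy":0.0,"wz":0.8,"claw":0.35},{"dx":-0.135,"dy":0.002,"dz":-0.2,"wx":0.0,"wy":0.0,"wz":0.9,"claw":0.35},{"dx":-0.135,"dy":0.002,"dz":-0.2,"wx":0.0,"wy":0.0,"wz":1.0,"claw":0.35}])

```text
time_s: 12.63
position: [0.4852, 0.1812, 0.2057]
eef_rot: [[0.976, 0.218, -0.0], [0.218, -0.976, 0.0], [-0.0, -0.0, -1.0]]
wrist_force: [-0.3, 0.3, -0.2]
gripper_width: 0.0597
grasp_force: 0.0
```

Request:
send_rows(moves=[{"dx":0.0,"dy":0.0,"dz":0.0,"wx":0.0,"wy":0.0,"wz":0.0,"claw":0.35},{"dx":0.0,"dy":0.0,"dz":0.0,"wx":0.0,"wy":0.0,"wz":0.0,"claw":0.35},{"dx":0.0,"dy":0.0,"dz":0.0,"wx":0.0,"wy":0.0,"wz":0.0,"claw":0.35}])

```text
time_s: 12.88
position: [0.4852, 0.1812, 0.2058]
eef_rot: [[0.974, 0.227, -0.0], [0.227, -0.974, 0.0], [-0.0, -0.0, -1.0]]
wrist_force: [0.6, -0.3, -0.1]
gripper_width: 0.06
grasp_force: 0.0
```

```bash
python3 - <<'E'
from h import *
np.set_printoptions(precision=4,suppress=True)
w=grab('wrist','w5'); s=env.state(); print(s['position'],np.array(s['eef_rot']),s['gripper_width'])
print(proj(w,[[.485,.1805,.073],[.482,.289,.07]])*1.5625)
cv2.imwrite('pics/w5b.png',cv2.resize(w['frame'],(800,600),interpolation=cv2.INTER_CUBIC))
E
```

```text
[0.4852 0.1813 0.2058] [[ 0.9741  0.2263 -0.    ]
 [ 0.2263 -0.9741  0.    ]
 [-0.     -0.     -1.    ]] 0.0597273732824273
[[391.2321 294.0191]
 [206.0271 256.0171]]
```

View pics/w5b.png

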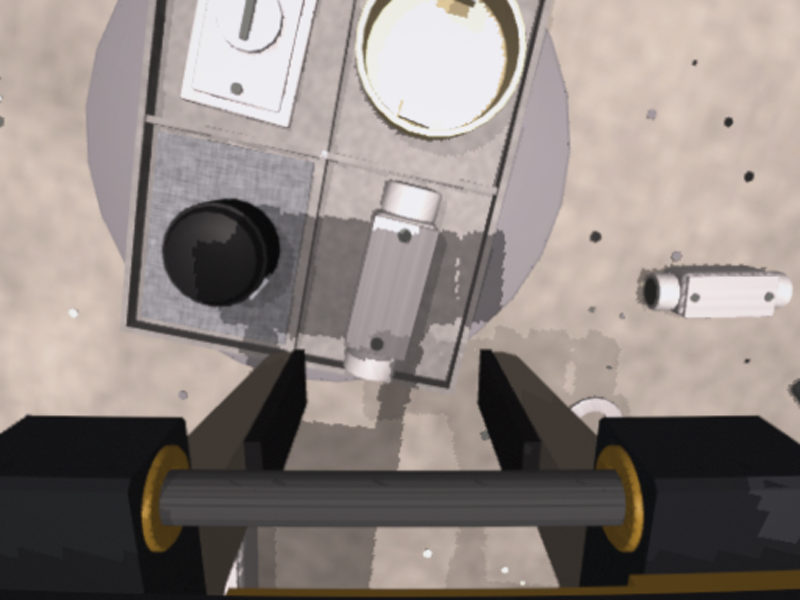

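The photocell stands upright on the felt at (218,252). The conduit's cover screws are at (405,236) and (377,344), and its axis is slightly off my tool yaw.

```bash
python3 - <<'E'
from h import *
np.set_printoptions(precision=4,suppress=True)
w=load('w5'); s=env.state(); T=np.array(s['eef_rot']);p0=np.array(s['position'])
Q=onz(w,np.array([(405,236),(377,344),(375,223),(440,232),(408,356),(345,347)])/1.5625,.073); print(Q)
d=Q[0]-Q[1]; print('screw mid',Q[:2].mean(0),'yaw',np.degrees(np.arctan2(d[1],d[0])),np.linalg.norm(d)); print('box mid',Q[2:].mean(0),np.linalg.norm(np.diff(Q[2:],axis=0),axis=1))
e=Q[2]-Q[5];f=Q[3]-Q[4];print(np.degrees(np.arctan2(e[1],e[0])),np.degrees(np.arctan2(f[1],f[0])))
# refine with mask: bright/gray box vs surroundings is shaded; use dark screws
g=cv2.cvtColor(w['frame'],cv2.COLOR_BGR2GRAY)
for u,v in((405,236),(377,344)):
    x,y=int(u*.64),int(v*.64); r=255-g[y-5:y+6,x-5:x+6].astype(float); r=np.clip(r-np.percentile(r,70),0,None); Y,X=np.mgrid[-5:6,-5:6]
    c=[x+(r*X).sum()/r.sum(),y+(r*Y).sum()/r.sum()]; print(c,onz(w,[c],.073))
print(p0, 'yaw tool',np.degrees(np.arctan2(T[1,0],T[0,0])))
E
```

```text
[[0.5193 0.1806 0.073 ]
 [0.4535 0.1818 0.073 ]
 [0.5226 0.1985 0.073 ]
 [0.5259 0.162  0.073 ]
 [0.4504 0.1622 0.073 ]
 [0.4474 0.1998 0.073 ]]
screw mid [0.4864 0.1812 0.073 ] yaw -1.0601685334070248 0.06577225361102408
box mid [0.4866 0.1806 0.073 ] [0.0367 0.0755 0.0377]
-0.969807838376475 -0.13258458844828175
[np.float64(258.8629213483146), np.float64(151.1258426966292)] [[0.5192 0.1808 0.073 ]]
[np.float64(240.7578947368421), np.float64(219.71052631578948)] [[0.4539 0.1824 0.073 ]]
[0.4852 0.1813 0.2058] yaw tool 13.078766651195787
```

Request:
send_rows(moves=[{"dx":0.002,"dy":0.0,"dz":0.0,"wx":0.0,"wy":0.0,"wz":0.08,"claw":0.39},{"dx":0.002,"dy":0.0,"dz":0.02,"wx":0.0,"wy":0.0,"wz":0.164,"claw":0.39},{"dx":0.002,"dy":0.0,"dz":0.06,"wx":0.0,"wy":0.0,"wz":0.164,"claw":0.39},{"dx":0.002,"dy":0.0,"dz":0.1,"wx":0.0,"wy":0.0,"wz":0.164,"claw":0.39},{"dx":0.002,"dy":0.0,"dz":0.14,"wx":0.0,"wy":0.0,"wz":0.164,"claw":0.39},{"dx":0.002,"dy":0.0,"dz":0.17,"wx":0.0,"wy":0.0,"wz":0.164,"claw":0.39},{"dx":0.002,"dy":0.0,"dz":0.188,"wx":0.0,"wy":0.0,"wz":0.164,"claw":0.39},{"dx":0.002,"dy":0.0,"dz":0.197,"wx":0.0,"wy":0.0,"wz":0.164,"claw":0.39},{"dx":0.002,"dy":0.0,"dz":0.197,"wx":0.0,"wy":0.0,"wz":0.164,"claw":0.39},{"dx":0.002,"dy":0.0,"dz":0.197,"wx":0.0,"wy":0.0,"wz":0.164,"claw":0.39}])

```text
time_s: 13.77
position: [0.4873, 0.1817, 0.0488]
eef_rot: [[1.0, -0.019, 0.001], [-0.019, -1.0, 0.0], [0.001, -0.0, -1.0]]
wrist_force: [-0.2, 0.4, 0.2]
gripper_width: 0.0557
grasp_force: 0.0
```

Request:
send_rows(moves=[{"dx":0.0,"dy":0.0,"dz":0.0,"wx":0.0,"wy":0.0,"wz":0.0,"claw":0.5},{"dx":0.0,"dy":0.0,"dz":0.0,"wx":0.0,"wy":0.0,"wz":0.0,"claw":0.6},{"dx":0.0,"dy":0.0,"dz":0.0,"wx":0.0,"wy":0.0,"wz":0.0,"claw":0.8},{"dx":0.0,"dy":0.0,"dz":0.0,"wx":0.0,"wy":0.0,"wz":0.0,"claw":0.8},{"dx":0.0,"dy":0.0,"dz":0.0,"wx":0.0,"wy":0.0,"wz":0.0,"claw":0.8},{"dx":0.0,"dy":0.0,"dz":0.0,"wx":0.0,"wy":0.0,"wz":0.0,"claw":0.8},{"dx":0.0,"dy":0.0,"dz":0.0,"wx":0.0,"wy":0.0,"wz":0.0,"claw":0.8}], squeeze=40)

```text
time_s: 14.35
position: [0.488, 0.1819, 0.0496]
eef_rot: [[1.0, -0.02, 0.003], [-0.02, -1.0, 0.001], [0.003, -0.001, -1.0]]
wrist_force: [-1.0, 0.3, 7.1]
gripper_width: 0.0398
grasp_force: 40.0
```

Gripped at 39.8 mm. Next I'll lift and carry it over to the pad.

Request:
send_rows(moves=[{"dx":0.0,"dy":0.0,"dz":-0.02,"wx":0.0,"wy":0.0,"wz":0.0,"claw":0.8},{"dx":0.0,"dy":0.0,"dz":-0.06,"wx":0.0,"wy":0.0,"wz":0.0,"claw":0.8},{"dx":0.0,"dy":0.0,"dz":-0.1,"wx":0.0,"wy":0.0,"wz":0.0,"claw":0.8},{"dx":0.0,"dy":0.0,"dz":-0.14,"wx":0.0,"wy":0.0,"wz":0.0,"claw":0.8},{"dx":0.0,"dy":0.02,"dz":-0.18,"wx":0.0,"wy":0.0,"wz":0.02,"claw":0.8},{"dx":0.01,"dy":0.06,"dz":-0.19,"wx":0.0,"wy":0.0,"wz":0.05,"claw":0.8},{"dx":0.02,"dy":0.1,"dz":-0.19,"wx":0.0,"wy":0.0,"wz":0.09,"claw":0.8},{"dx":0.03,"dy":0.145,"dz":-0.19,"wx":0.0,"wy":0.0,"wz":0.13,"claw":0.8},{"dx":0.035,"dy":0.19,"dz":-0.19,"wx":0.0,"wy":0.0,"wz":0.17,"claw":0.8},{"dx":0.045,"dy":0.235,"dz":-0.19,"wx":0.0,"wy":0.0,"wz":0.21,"claw":0.8},{"dx":0.05,"dy":0.28,"dz":-0.19,"wx":0.0,"wy":0.0,"wz":0.25,"claw":0.8},{"dx":0.06,"dy":0.325,"dz":-0.19,"wx":0.0,"wy":0.0,"wz":0.29,"claw":0.8},{"dx":0.065,"dy":0.37,"dz":-0.19,"wx":0.0,"wy":0.0,"wz":0.33,"claw":0.8},{"dx":0.07,"dy":0.415,"dz":-0.19,"wx":0.0,"wy":0.0,"wz":0.36,"claw":0.8},{"dx":0.08,"dy":0.46,"dz":-0.19,"wx":0.0,"wy":0.0,"wz":0.384,"claw":0.8},{"dx":0.085,"dy":0.505,"dz":-0.19,"wx":0.0,"wy":0.0,"wz":0.384,"claw":0.8},{"dx":0.09,"dy":0.54,"dz":-0.19,"wx":0.0,"wy":0.0,"wz":0.384,"claw":0.8},{"dx":0.09,"dy":0.559,"dz":-0.19,"wx":0.0,"wy":0.0,"wz":0.384,"claw":0.8},{"dx":0.09,"dy":0.559,"dz":-0.19,"wx":0.0,"wy":0.0,"wz":0.384,"claw":0.8},{"dx":0.09,"dy":0.559,"dz":-0.19,"wx":0.0,"wy":0.0,"wz":0.384,"claw":0.8}])

```text
time_s: 16.02
position: [0.5492, -0.2666, 0.1994]
eef_rot: [[0.827, -0.562, -0.001], [-0.562, -0.827, 0.002], [-0.002, -0.001, -1.0]]
wrist_force: [-0.9, 0.0, -2.4]
gripper_width: 0.0397
grasp_force: 40.0
```

```bash
python3 - <<'E'
from h import *
np.set_printoptions(precision=4,suppress=True)
w=grab('wrist','w6'); s=env.state(); T=np.array(s['eef_rot']);p0=np.array(s['position'])
print(p0,T,s['gripper_width'],s['wrist_force'])
# screws on the cover: dark spots near predicted places in tool frame (conduit top = TCP -.0216+.045)
zt=p0[2]+.0234
pr=proj(w,[p0+T@[x,0,-.0234] for x in(.0313,-.0345)]); print(pr)
g=cv2.cvtColor(w['frame'],cv2.COLOR_BGR2GRAY)
for u,v in pr:
    x,y=int(round(u)),int(round(v)); 
    if not(12<y<372): continue
    r=g[y-12:y+13,x-12:x+13]; i=np.unravel_index(r.argmin(),r.shape); c=[x-12+i[1],y-12+i[0]]; print(c,r.min(),np.median(r),((onz(w,[c],zt)-p0)@T)[0])
# cork mask
h=cv2.cvtColor(w['frame'],cv2.COLOR_BGR2HSV); m=((h[...,0]>5)&(h[...,0]<25)&(h[...,1]>90)).astype(np.uint8)*255; m[260:]=0
m=cv2.morphologyEx(m,cv2.MORPH_OPEN,np.ones((5,5))); P=cv2.findNonZero(m); r=cv2.minAreaRect(P); B=onz(w,cv2.boxPoints(r),.023); print(r,((B-p0)@T))
E
```

```text
[ 0.5494 -0.2657  0.1996] [[ 0.8277 -0.5612 -0.0012]
 [-0.5612 -0.8277  0.0017]
 [-0.0019 -0.0008 -1.    ]] 0.03987852243570526 [ 0.2706  0.1828 -2.8325]
[[247.673  203.6662]
 [248.1325 335.1959]]
[np.int64(251), np.int64(207)] 62 133.0 [ 0.0298  0.0014 -0.0235]
[np.int64(251), np.int64(336)] 57 65.0 [-0.035   0.0014 -0.0233]
((248.0, 122.0), (20.0, 58.0), 90.0) [[ 0.0666 -0.0298  0.1765]
 [ 0.0666  0.0269  0.1764]
 [ 0.0472  0.0273  0.1764]
 [ 0.0473 -0.0302  0.1765]]
```

```bash
python3 - <<'E'
from h import *
np.set_printoptions(precision=4,suppress=True)
w=load('w6'); s=env.state(); T=np.array(s['eef_rot']);p0=np.array(s['position']); zt=p0[2]+.0234
g=cv2.cvtColor(w['frame'],cv2.COLOR_BGR2GRAY).astype(int)
for v in(200,): print(v,list(enumerate(g[v,205:295:2].tolist(),0))[0],g[v,200:300].tolist())
E_=lambda uv,z:((onz(w,[uv],z)-p0)@T)[0]
# screw centroid
r=g[198:214,240:260]; print(r)
print(g[140:200,249].tolist())
E
```

```text
200 (0, 125) [124, 125, 124, 125, 125, 125, 123, 117, 191, 230, 235, 239, 241, 241, 242, 242, 242, 242, 242, 242, 242, 242, 242, 242, 242, 242, 242, 241, 237, 241, 242, 242, 242, 242, 242, 242, 242, 239, 238, 238, 239, 217, 155, 131, 128, 127, 128, 129, 128, 128, 127, 126, 127, 128, 127, 123, 126, 127, 128, 141, 211, 232, 237, 241, 242, 242, 242, 242, 242, 242, 242, 242, 242, 242, 242, 242, 242, 242, 242, 242, 242, 242, 242, 242, 242, 242, 242, 242, 242, 242, 242, 242, 231, 185, 128, 161, 171, 169, 143, 107]
[[241 227 165 133 128 128 128 129 129 128 128 127 127 128 129 129 128 127
  129 158]
 [240 222 159 132 128 127 128 129 129 128 127 126 127 128 129 128 127 126
  128 142]
 [239 217 155 131 128 127 128 129 128 128 127 126 127 128 127 123 126 127
  128 141]
 [234 207 151 129 127 126 127 128 129 128 126 127 126 126 121 117 118 125
  128 140]
 [232 202 148 123 119 119 125 128 127 127 125 125 120 118 116 113 114 123
  128 139]
 [228 180 133 117 113 114 118 126 127 123 105 112 113 113 114 113 113 117
  125 145]
 [197 149 122 115 113 112 114 121 122 101  79 101 111 113 114 113 113 113
  
[... 375 characters left out ...]
105  86  73  69  66  66  69  75 102 117 127 134
  149 169]
 [135 134 134 133 133 131 127 118 106 101  92  90  98 109 118 126 131 134
  145 162]
 [134 134 134 134 134 133 133 132 128 125 121 119 122 128 130 131 133 133
  138 158]
 [135 134 134 133 134 133 133 133 134 132 130 129 129 130 131 132 133 134
  136 146]
 [134 134 134 133 133 133 133 133 134 133 131 130 129 130 131 132 133 133
  134 138]]
[242, 242, 242, 242, 242, 242, 242, 242, 242, 242, 242, 242, 242, 242, 242, 242, 242, 242, 242, 242, 242, 242, 242, 242, 242, 242, 242, 242, 242, 242, 242, 242, 242, 242, 240, 215, 154, 133, 148, 167, 190, 211, 217, 168, 128, 182, 227, 239, 242, 242, 241, 227, 162, 123, 127, 128, 128, 129, 128, 128]
```

Both mechanically and visually, the pad middle lies about 3 mm ahead and 2 mm to -y of the conduit in the tool frame. I'll correct for that and go down to about 10 mm above the pad.

Request:
send_rows(moves=[{"dx":0.004,"dy":-0.003,"dz":0.03,"wx":0.0,"wy":0.0,"wz":0.0,"claw":0.8},{"dx":0.004,"dy":-0.003,"dz":0.07,"wx":0.0,"wy":0.0,"wz":0.0,"claw":0.8},{"dx":0.004,"dy":-0.003,"dz":0.11,"wx":0.0,"wy":0.0,"wz":0.0,"claw":0.8},{"dx":0.004,"dy":-0.003,"dz":0.15,"wx":0.0,"wy":0.0,"wz":0.0,"claw":0.8},{"dx":0.004,"dy":-0.003,"dz":0.17,"wx":0.0,"wy":0.0,"wz":0.0,"claw":0.8},{"dx":0.004,"dy":-0.003,"dz":0.18,"wx":0.0,"wy":0.0,"wz":0.0,"claw":0.8},{"dx":0.004,"dy":-0.003,"dz":0.18,"wx":0.0,"wy":0.0,"wz":0.0,"claw":0.8},{"dx":0.004,"dy":-0.003,"dz":0.18,"wx":0.0,"wy":0.0,"wz":0.0,"claw":0.8},{"dx":0.004,"dy":-0.003,"dz":0.18,"wx":0.0,"wy":0.0,"wz":0.0,"claw":0.8}])

```text
time_s: 16.82
position: [0.5552, -0.2672, 0.0584]
eef_rot: [[0.828, -0.561, 0.003], [-0.561, -0.828, -0.002], [0.004, 0.0, -1.0]]
wrist_force: [-0.5, 0.5, -2.4]
gripper_width: 0.0395
grasp_force: 40.0
```

```bash
python3 - <<'E'
from h import *
np.set_printoptions(precision=4,suppress=True)
w=grab('wrist','w7'); grab('scene','s7'); s=env.state(); T=np.array(s['eef_rot']);p0=np.array(s['position'])
print(p0,T,s['wrist_force'])
h=cv2.cvtColor(w['frame'],cv2.COLOR_BGR2HSV); m=((h[...,0]>5)&(h[...,0]<25)&(h[...,1]>90)).astype(np.uint8)*255; m[260:]=0
m=cv2.morphologyEx(m,cv2.MORPH_OPEN,np.ones((3,3)))
ys=np.where(m.sum(1)>255*10)[0]; print(ys.min(),ys.max())
for v in list(range(ys.min(),ys.max(),6)):
    x=np.where(m[v])[0]; A=((onz(w,[(x.min()-.5,v),(x.max()+.5,v)],.023)-p0)@T); print(v,x.min(),x.max(),A[:,:2].ravel())
g=cv2.cvtColor(w['frame'],cv2.COLOR_BGR2GRAY); print(g[200,200:300].tolist())
E
```

```text
[ 0.555  -0.2674  0.0583] [[ 0.8276 -0.5613  0.0029]
 [-0.5612 -0.8276 -0.0021]
 [ 0.0036  0.0001 -1.    ]] [ 0.1524 -0.3234 -2.3726]
125 185
125 202 301 [ 0.061  -0.0284  0.0611  0.0294]
131 202 301 [ 0.0576 -0.0285  0.0576  0.0295]
137 202 300 [ 0.0541 -0.0286  0.0542  0.029 ]
143 203 300 [ 0.0507 -0.0281  0.0507  0.0292]
149 202 300 [ 0.0472 -0.0288  0.0472  0.0293]
155 203 300 [ 0.0436 -0.0283  0.0437  0.0294]
161 203 300 [ 0.0401 -0.0285  0.0401  0.0295]
167 203 299 [ 0.0365 -0.0286  0.0365  0.0291]
173 203 299 [ 0.0328 -0.0287  0.0329  0.0292]
179 203 299 [ 0.0292 -0.0288  0.0292  0.0293]
[109, 108, 108, 106, 103, 103, 104, 116, 200, 238, 245, 239, 239, 245, 246, 246, 247, 247, 247, 247, 247, 247, 247, 247, 247, 247, 247, 247, 247, 246, 246, 247, 247, 247, 247, 247, 247, 247, 247, 247, 243, 222, 162, 137, 134, 134, 134, 134, 135, 134, 134, 132, 133, 134, 136, 135, 134, 134, 135, 147, 218, 243, 247, 247, 247, 247, 247, 247, 247, 247, 247, 247, 247, 247, 247, 247, 247, 247, 247, 247, 247, 246, 246, 246, 246, 246, 247, 247, 247, 247, 247, 247, 239, 200, 132, 113, 112, 113, 113, 109]
```

Request:
send_rows(moves=[{"dx":-0.003,"dy":-0.001,"dz":0.004,"wx":0.0,"wy":0.0,"wz":0.0,"claw":0.8},{"dx":-0.003,"dy":-0.001,"dz":0.008,"wx":0.0,"wy":0.0,"wz":0.0,"claw":0.8},{"dx":-0.003,"dy":-0.001,"dz":0.011,"wx":0.0,"wy":0.0,"wz":0.0,"claw":0.8},{"dx":-0.003,"dy":-0.001,"dz":0.013,"wx":0.0,"wy":0.0,"wz":0.0,"claw":0.8},{"dx":-0.003,"dy":-0.001,"dz":0.013,"wx":0.0,"wy":0.0,"wz":0.0,"claw":0.8},{"dx":-0.003,"dy":-0.001,"dz":0.013,"wx":0.0,"wy":0.0,"wz":0.0,"claw":0.8},{"dx":-0.003,"dy":-0.001,"dz":0.013,"wx":0.0,"wy":0.0,"wz":0.0,"claw":0.8}])

```text
time_s: 17.5
position: [0.5523, -0.2648, 0.0458]
eef_rot: [[0.827, -0.562, 0.0], [-0.562, -0.827, -0.0], [0.0, -0.0, -1.0]]
wrist_force: [0.1, -0.5, -2.6]
gripper_width: 0.0398
grasp_force: 40.0
```

```bash
python3 - <<'E'
from h import *
np.set_printoptions(precision=4,suppress=True)
w=grab('wrist','w8'); s=env.state(); T=np.array(s['eef_rot']);p0=np.array(s['position'])
print(p0,T[:,0],s['wrist_force'][2])
h=cv2.cvtColor(w['frame'],cv2.COLOR_BGR2HSV); m=((h[...,0]>5)&(h[...,0]<25)&(h[...,1]>90)).astype(np.uint8)*255; m[260:]=0
m=cv2.morphologyEx(m,cv2.MORPH_OPEN,np.ones((3,3)))
ys=np.where(m.sum(1)>255*60)[0]
for v in (ys.min()-.5,140,170):
    x=np.where(m[int(v+.6)])[0]; A=((onz(w,[(x.min()-.5,v),(x.max()+.5,v)],.023)-p0)@T); print(v,x.min(),x.max(),A[:,:2].ravel())
# hub end face top edge (far hub): rows along u=250
g=cv2.cvtColor(w['frame'],cv2.COLOR_BGR2GRAY); print(g[130:205,250].tolist()); print(m[130:205,250].tolist().count(255))
print('pred hub end',proj(w,[p0+T@[.0575,0,.0216-.0056],p0+T@[.0575,0,.0216-.0396],p0+T@[.0595,0,.0216-.0396]]))
E
```

```text
[ 0.5523 -0.2649  0.0459] [ 0.8274 -0.5615  0.0002] -2.0440930342267074
118.5 199 305 [ 0.0651 -0.0277  0.0651  0.0299]
140 199 304 [ 0.0536 -0.0281  0.0536  0.0298]
170 200 303 [ 0.037  -0.0281  0.037   0.0298]
[122, 57, 48, 78, 100, 110, 164, 231, 247, 247, 247, 247, 247, 247, 247, 247, 248, 247, 247, 247, 247, 247, 247, 247, 247, 247, 247, 247, 247, 247, 247, 247, 247, 247, 247, 247, 247, 247, 247, 247, 247, 247, 247, 247, 246, 225, 158, 137, 157, 177, 201, 221, 221, 171, 133, 190, 233, 245, 247, 247, 247, 235, 170, 129, 135, 136, 135, 135, 135, 135, 135, 135, 134, 133, 125]
1
pred hub end [[249.9156 133.6552]
 [249.6855 139.85  ]
 [249.6836 135.0942]]
```

Request:
send_rows(moves=[{"dx":0.0015,"dy":0.0,"dz":0.0,"wx":0.0,"wy":0.0,"wz":0.0,"claw":0.8},{"dx":0.0015,"dy":0.0,"dz":0.001,"wx":0.0,"wy":0.0,"wz":0.0,"claw":0.8},{"dx":0.0015,"dy":0.0,"dz":0.002,"wx":0.0,"wy":0.0,"wz":0.0,"claw":0.8},{"dx":0.0015,"dy":0.0,"dz":0.003,"wx":0.0,"wy":0.0,"wz":0.0,"claw":0.8},{"dx":0.0015,"dy":0.0,"dz":0.003,"wx":0.0,"wy":0.0,"wz":0.0,"claw":0.8}])

```text
time_s: 17.97
position: [0.5535, -0.2656, 0.0446]
eef_rot: [[0.828, -0.561, 0.0], [-0.561, -0.828, -0.0], [0.0, 0.0, -1.0]]
wrist_force: [-3.6, 1.0, 4.4]
gripper_width: 0.0398
grasp_force: 40.0
```

Request:
send_rows(moves=[{"dx":0.0,"dy":0.0,"dz":0.0,"wx":0.0,"wy":0.0,"wz":0.0,"claw":0.5},{"dx":0.0,"dy":0.0,"dz":0.0,"wx":0.0,"wy":0.0,"wz":0.0,"claw":0.35},{"dx":0.0,"dy":0.0,"dz":0.0,"wx":0.0,"wy":0.0,"wz":0.0,"claw":0.3},{"dx":0.0,"dy":0.0,"dz":0.0,"wx":0.0,"wy":0.0,"wz":0.0,"claw":0.3},{"dx":0.0,"dy":0.0,"dz":0.0,"wx":0.0,"wy":0.0,"wz":0.0,"claw":0.3},{"dx":0.0,"dy":0.0,"dz":-0.02,"wx":0.0,"wy":0.0,"wz":0.0,"claw":0.3},{"dx":0.0,"dy":0.0,"dz":-0.06,"wx":0.0,"wy":0.0,"wz":0.0,"claw":0.3},{"dx":0.0,"dy":0.0,"dz":-0.1,"wx":0.0,"wy":0.0,"wz":0.0,"claw":0.3},{"dx":0.0,"dy":0.0,"dz":-0.15,"wx":0.0,"wy":0.0,"wz":0.0,"claw":0.3},{"dx":0.0,"dy":0.0,"dz":-0.19,"wx":0.0,"wy":0.0,"wz":0.0,"claw":0.3},{"dx":0.0,"dy":0.0,"dz":-0.2,"wx":0.0,"wy":0.0,"wz":0.0,"claw":0.3},{"dx":0.0,"dy":0.0,"dz":-0.2,"wx":0.0,"wy":0.0,"wz":0.0,"claw":0.3},{"dx":0.0,"dy":0.0,"dz":-0.2,"wx":0.0,"wy":0.0,"wz":0.0,"claw":0.3}])

```text
time_s: 19.05
position: [0.553, -0.2653, 0.2026]
eef_rot: [[0.827, -0.562, -0.001], [-0.562, -0.827, 0.0], [-0.001, -0.0, -1.0]]
wrist_force: [-0.0, 0.3, -0.3]
gripper_width: 0.0643
grasp_force: 0.0
```

```bash
python3 - <<'E'
from h import *
np.set_printoptions(precision=4,suppress=True)
w=grab('wrist','w9'); s=env.state(); T=np.array(s['eef_rot']);p0=np.array(s['position'])
print(p0,T[:,0],s['wrist_force'][2],s['gripper_width'])
cv2.imwrite('pics/w9b.png',cv2.resize(w['frame'][90:330,150:350],(600,720),interpolation=cv2.INTER_CUBIC)[:600])
E
```

```text
[ 0.5523 -0.2648  0.2012] [ 0.8274 -0.5615 -0.0035] -0.005908810401744291 0.06497216517705942
```

View pics/w9b.png

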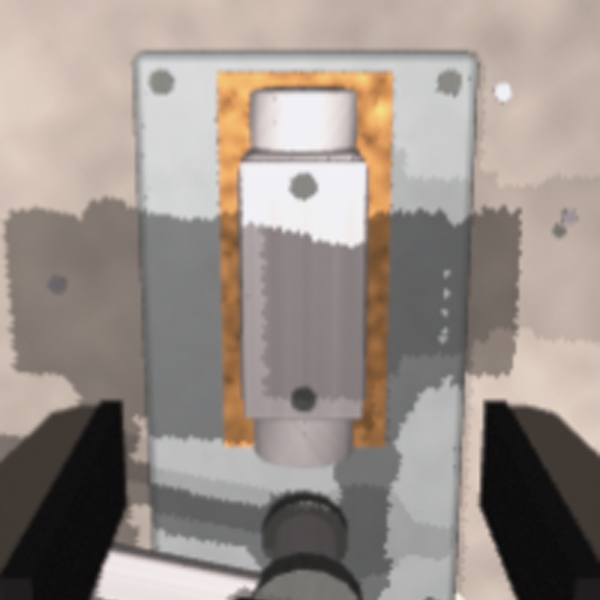

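The conduit lies on the cork, cover up and parallel to it, with its screws at crop (303,186) and (303,400) and the cork spanning (218–392, 72) to (222–387, 446). I'll check the centring in numbers.

```bash
python3 - <<'E'
from h import *
np.set_printoptions(precision=4,suppress=True)
w=load('w9'); s=env.state(); T=np.array(s['eef_rot']);p0=np.array(s['position'])
F=lambda L:np.array(L,float)/3+[149.7,89.7]
Q=(onz(w,F([(303,186),(303,400)]),.068)-p0)@T; C=(onz(w,F([(218,72),(392,72),(387,446),(222,446)]),.023)-p0)@T
E=(onz(w,F([(241,160),(367,160),(364,416),(245,416)]),.068)-p0)@T
print(Q[:,:2],Q.mean(0)[:2],'cork',C[:,:2],C.mean(0)[:2],'cover',E[:,:2],E.mean(0)[:2])
print('screw yaw deg',np.degrees(np.arctan2(Q[0,1]-Q[1,1],Q[0,0]-Q[1,0])))
E
```

```text
[[ 0.034   0.0004]
 [-0.0325  0.0004]] [0.0007 0.0004] cork [[ 0.0659 -0.0277]
 [ 0.066   0.0297]
 [-0.0658  0.0308]
 [-0.0659 -0.0289]] [0.0001 0.001 ] cover [[ 0.0416 -0.0177]
 [ 0.0416  0.0191]
 [-0.0377  0.0194]
 [-0.0377 -0.0177]] [0.0019 0.0008]
screw yaw deg -0.021539252932712846
```

It is centred to about 1 mm, with no yaw error. Now to the grip.

Request:
send_rows(moves=[{"dx":-0.03,"dy":0.0,"dz":0.0,"wx":0.0,"wy":0.0,"wz":-0.08,"claw":0.5},{"dx":-0.06,"dy":0.0,"dz":0.0,"wx":0.0,"wy":0.0,"wz":-0.16,"claw":0.5},{"dx":-0.1,"dy":0.0,"dz":0.0,"wx":0.0,"wy":0.0,"wz":-0.24,"claw":0.5},{"dx":-0.126,"dy":0.0,"dz":0.0,"wx":0.0,"wy":0.0,"wz":-0.32,"claw":0.5},{"dx":-0.126,"dy":0.0,"dz":0.0,"wx":0.0,"wy":0.0,"wz":-0.4,"claw":0.5},{"dx":-0.126,"dy":0.0,"dz":0.0,"wx":0.0,"wy":0.0,"wz":-0.48,"claw":0.5},{"dx":-0.126,"dy":0.0,"dz":0.0,"wx":0.0,"wy":0.0,"wz":-0.56,"claw":0.5},{"dx":-0.126,"dy":0.0,"dz":0.0,"wx":0.0,"wy":0.0,"wz":-0.64,"claw":0.5},{"dx":-0.126,"dy":0.0,"dz":0.0,"wx":0.0,"wy":0.0,"wz":-0.72,"claw":0.5},{"dx":-0.126,"dy":0.0,"dz":0.0,"wx":0.0,"wy":0.0,"wz":-0.8,"claw":0.5},{"dx":-0.126,"dy":0.0,"dz":0.0,"wx":0.0,"wy":0.0,"wz":-0.88,"claw":0.5},{"dx":-0.126,"dy":0.0,"dz":0.0,"wx":0.0,"wy":0.0,"wz":-0.9,"claw":0.5},{"dx":-0.126,"dy":0.0,"dz":0.0,"wx":0.0,"wy":0.0,"wz":-0.9,"claw":0.5},{"dx":-0.126,"dy":0.0,"dz":0.0,"wx":0.0,"wy":0.0,"wz":-0.9,"claw":0.5}])

```text
time_s: 20.27
position: [0.4688, -0.2081, 0.2013]
eef_rot: [[0.73, 0.683, -0.003], [0.683, -0.73, 0.002], [-0.001, -0.004, -1.0]]
wrist_force: [0.6, 0.7, 0.8]
gripper_width: 0.0456
grasp_force: 0.0
```

Request:
send_rows(moves=[{"dx":0.0,"dy":0.0,"dz":0.04,"wx":0.0,"wy":0.0,"wz":0.0,"claw":0.5},{"dx":0.0,"dy":0.0,"dz":0.08,"wx":0.0,"wy":0.0,"wz":0.0,"claw":0.5},{"dx":0.0,"dy":0.0,"dz":0.115,"wx":0.0,"wy":0.0,"wz":0.0,"claw":0.5},{"dx":0.0,"dy":0.0,"dz":0.13,"wx":0.0,"wy":0.0,"wz":0.0,"claw":0.5},{"dx":0.0,"dy":0.0,"dz":0.13,"wx":0.0,"wy":0.0,"wz":0.0,"claw":0.5},{"dx":0.0,"dy":0.0,"dz":0.13,"wx":0.0,"wy":0.0,"wz":0.0,"claw":0.7},{"dx":0.0,"dy":0.0,"dz":0.13,"wx":0.0,"wy":0.0,"wz":0.0,"claw":1.0},{"dx":0.0,"dy":0.0,"dz":0.13,"wx":0.0,"wy":0.0,"wz":0.0,"claw":1.0},{"dx":0.0,"dy":0.0,"dz":0.13,"wx":0.0,"wy":0.0,"wz":0.0,"claw":1.0},{"dx":0.0,"dy":0.0,"dz":0.13,"wx":0.0,"wy":0.0,"wz":0.0,"claw":1.0},{"dx":0.0,"dy":0.0,"dz":0.13,"wx":0.0,"wy":0.0,"wz":0.0,"claw":1.0},{"dx":0.0,"dy":0.0,"dz":0.13,"wx":0.0,"wy":0.0,"wz":0.0,"claw":1.0},{"dx":0.0,"dy":0.0,"dz":0.13,"wx":0.0,"wy":0.0,"wz":0.0,"claw":1.0},{"dx":0.0,"dy":0.0,"dz":0.13,"wx":0.0,"wy":0.0,"wz":0.0,"claw":1.0},{"dx":0.0,"dy":0.0,"dz":0.13,"wx":0.0,"wy":0.0,"wz":0.0,"claw":1.0}], squeeze=35)

```text
time_s: 21.52
position: [0.4688, -0.2075, 0.1004]
eef_rot: [[0.729, 0.685, -0.003], [0.685, -0.729, 0.003], [-0.0, -0.004, -1.0]]
wrist_force: [-6.5, 6.6, 9.0]
gripper_width: 0.0128
grasp_force: 35.0
```

Request:
send_rows(moves=[{"dx":0.0,"dy":0.0,"dz":0.0,"wx":0.0,"wy":0.0,"wz":0.07,"claw":1.0},{"dx":0.0,"dy":0.0,"dz":0.0,"wx":0.0,"wy":0.0,"wz":0.15,"claw":1.0},{"dx":0.0,"dy":0.0,"dz":0.0,"wx":0.0,"wy":0.0,"wz":0.23,"claw":1.0},{"dx":0.0,"dy":0.0,"dz":0.0,"wx":0.0,"wy":0.0,"wz":0.31,"claw":1.0},{"dx":0.0,"dy":0.0,"dz":0.0,"wx":0.0,"wy":0.0,"wz":0.39,"claw":1.0},{"dx":0.0,"dy":0.0,"dz":0.0,"wx":0.0,"wy":0.0,"wz":0.47,"claw":1.0},{"dx":0.0,"dy":0.0,"dz":0.0,"wx":0.0,"wy":0.0,"wz":0.55,"claw":1.0},{"dx":0.0,"dy":0.0,"dz":0.0,"wx":0.0,"wy":0.0,"wz":0.63,"claw":1.0},{"dx":0.0,"dy":0.0,"dz":0.0,"wx":0.0,"wy":0.0,"wz":0.71,"claw":1.0},{"dx":0.0,"dy":0.0,"dz":0.0,"wx":0.0,"wy":0.0,"wz":0.79,"claw":1.0},{"dx":0.0,"dy":0.0,"dz":0.0,"wx":0.0,"wy":0.0,"wz":0.86,"claw":1.0},{"dx":0.0,"dy":0.0,"dz":0.0,"wx":0.0,"wy":0.0,"wz":0.9,"claw":1.0},{"dx":0.0,"dy":0.0,"dz":0.0,"wx":0.0,"wy":0.0,"wz":0.9,"claw":1.0},{"dx":0.0,"dy":0.0,"dz":0.0,"wx":0.0,"wy":0.0,"wz":0.9,"claw":1.0}])

```text
time_s: 22.68
position: [0.4689, -0.2089, 0.1004]
eef_rot: [[0.828, -0.561, -0.002], [-0.561, -0.828, 0.0], [-0.002, 0.001, -1.0]]
wrist_force: [-6.7, 1.3, 6.2]
gripper_width: 0.013
grasp_force: 35.0
```

Request:
send_rows(moves=[{"dx":0.0,"dy":0.0,"dz":0.0,"wx":0.0,"wy":0.0,"wz":0.0,"claw":0.7},{"dx":0.0,"dy":0.0,"dz":0.0,"wx":0.0,"wy":0.0,"wz":0.0,"claw":0.5},{"dx":0.0,"dy":0.0,"dz":0.0,"wx":0.0,"wy":0.0,"wz":0.0,"claw":0.5},{"dx":0.0,"dy":0.0,"dz":0.0,"wx":0.0,"wy":0.0,"wz":0.0,"claw":0.5},{"dx":0.0,"dy":0.0,"dz":0.0,"wx":0.0,"wy":0.0,"wz":0.0,"claw":0.5},{"dx":0.0,"dy":0.0,"dz":-0.04,"wx":0.0,"wy":0.0,"wz":0.0,"claw":0.5},{"dx":0.0,"dy":0.0,"dz":-0.08,"wx":0.0,"wy":0.0,"wz":0.0,"claw":0.5},{"dx":0.0,"dy":0.0,"dz":-0.12,"wx":0.0,"wy":0.0,"wz":0.0,"claw":0.5},{"dx":0.0,"dy":0.0,"dz":-0.15,"wx":0.0,"wy":0.0,"wz":0.0,"claw":0.3},{"dx":0.0,"dy":0.0,"dz":-0.15,"wx":0.0,"wy":0.0,"wz":0.0,"claw":0.0},{"dx":0.0,"dy":0.0,"dz":-0.15,"wx":0.0,"wy":0.0,"wz":0.0,"claw":0.0},{"dx":0.0,"dy":0.0,"dz":-0.15,"wx":0.0,"wy":0.0,"wz":0.0,"claw":0.0}])

```text
time_s: 23.68
position: [0.4693, -0.2085, 0.2183]
eef_rot: [[0.827, -0.561, -0.001], [-0.561, -0.827, 0.001], [-0.002, -0.0, -1.0]]
wrist_force: [-0.7, -0.8, -0.7]
gripper_width: 0.0706
grasp_force: 0.0
```

```bash
python3 - <<'E'
from h import *
np.set_printoptions(precision=4,suppress=True)
w=grab('wrist','w10'); t=grab('top','top10'); s=env.state(); T=np.array(s['eef_rot']);p0=np.array(s['position'])
print(p0,T[:,0],s['wrist_force'],s['time_s'])
# numeric check without viewing: arm tip, bright strip against cork; compare with w1 (arm home)
post=np.array([.4692,-.2085]); 
for a in(0,.1,-.1,1.35):
    y=-.595+a; P=[np.r_[post+r*np.array([np.cos(y),np.sin(y)]),.081] for r in(.05,.07,.09,.11,.12,.13)]
    uv=proj(w,P).round().astype(int); print(a,[int(w['frame'][v,u].mean()) if 0<=v<384 and 0<=u<512 else None for u,v in uv])
g=cv2.cvtColor(w['frame'],cv2.COLOR_BGR2HSV)
m=((g[...,0]>5)&(g[...,0]<25)&(g[...,1]>90)).astype(np.uint8)
for v in(40,70,100,130): 
    x=np.where(m[v,180:320])[0]+180; print(v,x.min() if len(x) else None,x.max() if len(x) else None)
    print(cv2.cvtColor(w['frame'],cv2.COLOR_BGR2GRAY)[v,215:290:2].tolist())
E
```

```text
[ 0.4689 -0.2081  0.2174] [ 0.8275 -0.5615 -0.0035] [0.0927 0.7002 0.1614] 23.7833
0 [241, 241, 241, 240, 240, 136]
0.1 [241, 211, 235, 240, 240, 240]
-0.1 [241, 241, 212, 234, 240, 240]
1.35 [112, 115, 181, 185, 176, 184]
40 223 280
[205, 205, 204, 184, 172, 165, 172, 148, 237, 239, 239, 239, 239, 239, 232, 228, 228, 228, 228, 228, 227, 227, 227, 238, 239, 239, 239, 239, 235, 137, 183, 174, 160, 164, 179, 184, 200, 200]
70 223 280
[203, 203, 202, 200, 185, 180, 160, 147, 234, 240, 240, 240, 239, 204, 236, 240, 240, 240, 240, 240, 240, 240, 240, 217, 234, 240, 240, 240, 235, 148, 158, 150, 138, 174, 177, 194, 196, 195]
100 224 279
[199, 199, 199, 197, 172, 168, 164, 139, 224, 240, 240, 240, 240, 182, 236, 240, 240, 240, 240, 240, 240, 240, 240, 211, 236, 240, 240, 240, 194, 148, 155, 161, 171, 171, 172, 189, 190, 190]
130 224 279
[195, 195, 195, 196, 200, 209, 202, 201, 205, 181, 155, 199, 217, 174, 236, 240, 241, 241, 241, 240, 240, 240, 240, 187, 193, 176, 139, 137, 149, 156, 159, 153, 168, 184, 186, 185, 184, 186]
```

The arm edges (u 242–261), the conduit (231–272) and the cork (223–280) all share the centre u 251.5, so the arm is home over a centred conduit. The gripper is clear, so I'm handing in.

```bash
python3 -c "
from plant import job
print(job.job_done())"
```

```text
the job is handed in; nothing more can be done
None
```

I handed the job in at about 24 s. The photocell stands upright on the felt in the tray's empty compartment, and the middle-sized conduit body lies on the cork pad, cover up and centred to about 1–2 mm. The swing arm is back home over it, and the gripper is clear of everything.

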